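# Ease the spring clip off the tape-roll stand with a forked wedge

### The arm

A 6-joint arm with a two-finger parallel gripper is mounted at the origin on a cart in front of the work surface, level with it; the furniture and walls round the work are solid. World frame = base frame: x ahead of the robot, y to its left, z up, the work surface at z = 0. Lengths are in m, angles in rad, forces in N, time in s.
With the tool pointing down it reaches from about 0.325 to 0.875 m from the base axis. Payload 4.4 kg.
Tool frame: the origin (TCP) lies at the centre of the arm's flange, where the gripper is bolted on; the fingertips stand 173 mm ahead of it and the grasp point (between the pads) lies 155 mm ahead of it; z points along the fingers, y is the direction in which the jaws open and shut (so a half turn about z gives the same grasp; the last joint's range is limited). The gripper opens to 85 mm and grips with 20 to 120 N. Pads are 22 mm wide; open, the fingers measure 114 mm over their backs; the gripper's body (76 mm by 85 mm) begins 54 mm behind the grasp point. The pads swing forward as they close: fully open they stand 13 mm farther back than shut.
Start: joints at [-1.468, 0.207, 1.542, -0, 1.393, -0.15], TCP at [0.144, -0.557, 0.405] pointing down, gripper open.
Joint ranges: [-2.73, 2.73], [-0.86, 2.22], [0.23, 2.46], [-1.11, 4.25], [0.08, 2.63], [-2.82, 2.82]. Speed limits (rad/s): [2.79, 2.79, 3.14, 3.14, 3.14, 3.14].

### API

Orientations are given as a unit quaternion [x, y, z, w].
In Python, from cell import manip, optics, ticket, finder gives the robot as it stands.
- The arm moves only by the tool carry_out, never from a script. Its argument "targets" is a list of rows, each an object of numbers: "dx", "dy", "dz": the shift along the tool's x, y, z in mm; "ax", "ay", "az": the turn, a rotation vector about the tool's x, y, z in rad; "jaw": the finger opening in mm, from 0 to 85.4. In form: [{"dx": .., "dy": .., "dz": .., "ax": .., "ay": .., "az": .., "jaw": ..}, ...]. A call has 1 to 12 rows; each row is the pose to reach, as a shift and turn from the pose commanded when the call began, along the tool's axes at that moment; what a row does not reach only later rows make up. A row lasts 1/12 s, in which the tool goes at most 41.7 mm and 7.16 degrees, less where a joint would pass 70% of its speed; a pose out of reach is approached as far as the arm can. A call with a gripper value outside its range is refused whole. The fingers move at their own pace and stop on an object; the grip force is fixed at half the most. Time passes only in rows, so rows that repeat a pose let the fingers close. It gives the time, the measured TCP pose, the force and the opening at its end, in the units of the state.
- manip.get_state(): the state, without advancing time (a new reading comes with each control period).
- optics.grab_frame(name): name is "side" or "top"; returns the picture (420x560x3 uint8, red, green, blue); there is no depth.
- optics.calibration(name): a dict with "K" (3x3 intrinsics, pixels), "extrinsics" (4x4, takes a point from camera to world coordinates). Camera axes: x right, y up, looking along -z (the intrinsics and any distortion apply to the point x, -y, -z); pixel columns grow to the right and rows downward; lengths in m; the calibration is good to about 2 mm. A picture is of the moment at which its call begins. calibration takes no time and is no camera call.
- ticket.job_done(): hands the job in, once; it reports no verdict.
Trained networks look in the newest picture that a camera, given by its name, has taken for a name from the list of things; names that differ only in an ending like _2 or _b are one class to them, and where a whole thing is asked for, a point or a joint stands for the part that bears it (a point fixed in the world has none). Each returns a list of dicts, best first, with "confidence" (0 to 1); they miss things now and then, are a little off and sometimes report something else, mostly with a low value. They report only what shows in the picture. A call takes as long as a camera call. They do not tell look-alikes from the thing itself.
- finder.spot_in(label, camera): "rect" ([centre column, centre row, width, height] as shares, 0 to 1, of the picture: columns of its width, rows of its height, round what is visible of it).
- finder.trace(label, camera): "region" (420x560 bool, what is visible of it) and "rect" ([centre column, centre row, width, height] as shares, 0 to 1, of the picture: columns of its width, rows of its height, round what is visible of it).
The state is a dict: "time_s": time; "joints": joint angles; "joint_velocities": joint speeds; "tau": joint torques, N m; "eef_pos": TCP position; "tool_rot": TCP orientation; "ft_force": force on the tool from outside, world axes, zero at the start; "moment": the same for the moment, N m; "gripper_width": finger opening in m.
Only numpy, scipy, OpenCV 4.12 (cv2) and the standard library are available. Lean on these libraries where they do the work, as an engineer would, in place of code of your own. Each camera call takes 0.05 s, during which the arm holds its last target.

### The job

Free the roll of black tape from its stand: with its tips resting lightly on the roll, slide the forked wedge flat under the turned-up heel of the spring clip, a prong either side of the spindle, until the clip spreads and rides up off the spindle's head, without pressing hard, straining the clip's legs or touching the clip with the gripper. Carry the clip away on the wedge and lay both on the worktop clear of the stand, the wedge flat. Then lift the roll off and lay it flat on the green book, and do not knock over the glue stick.

Things in the scene. Friction and masses are not known exactly. Their poses are not given: they have to be found in the camera images.
- stand: Roll stand, fixed: grey base plate 150 x 100 mm on screw feet, so its height differs by up to 10 mm from run to run, with an upright steel spindle. Origin on the spindle's axis, 12 mm below the base plate's top, z up; x points from the clip's heel across the spindle to a toothed steel cutter bar, 79 mm out on +x, its edge 45 mm above the origin. The roll lies round a boss on a 40 mm dia platter.
- seat (a point): Point on the spindle's axis level with the roll's upper face, where the clip's flat underside lies, 38 mm above the stand's origin. Axes as the stand's. Above this point the spindle is a neck of 11 mm dia for 5 mm, flares to a barbed head of 15 mm dia at 10 mm, then tapers to its tip at 19.5 mm.
- roll_center (a point): Centre of the roll of black tape lying flat on the stand: 54 mm dia, 18 mm high, hole 24 mm dia. Loose once the clip is off; it must rise 40 mm to clear the spindle.
- roll: The same roll; origin at the centre of its underside, z up. About 40 g.
- clip_center (a point): Bright steel spring clip, a flat horseshoe 25 mm wide, 34 mm long, 3 mm thick, round the spindle's neck on the roll; this point lies on the spindle's axis at the start, 1.5 mm above the clip's underside. x points from the turned-up heel to the leg ends. Heel edge at x = -20.5 mm, its underside there only 2 mm above the roll, flat from x = -14 mm on; leg ends at x = +14 mm.
- clip: The same clip; origin on its underside, axes as clip_center. Its legs are 11 mm apart and must spread 2 mm each to pass the head; they pinch with about 2 N each at rest, 4 N spread. It must rise 9 mm to pass the barb, 20 mm to clear the spindle's tip. About 32 g.
- clip_leg_l (a joint): Angle of the clip's left leg, rad: 0 at rest on the neck, grows as the leg is spread (about 0.16 as it passes the head); strained above 0.45.
- clip_leg_r (a joint): The same for the right leg.
- wedge_grip (a point): Grip point in the black handle of the forked wedge, 21 mm above the wedge's flat underside, on which it lies on the worktop. Handle 20 mm wide (along y), 30 mm high, from 47 mm behind to 37 mm ahead of this point. x points along the wedge to the prong tips, 125 mm ahead of this point, z up.
- wedge: The same wedge, 172 mm long, about 110 g; origin on its underside at the slot's end, 62 mm ahead of wedge_grip, same axes. Two prongs 8.4 to 16.4 mm either side of the middle. Their rounded tips (x = 63 mm) are 2 mm thick; the upper face rises to a crest of 12 mm at x = 24 mm, behind it lies a level bed 10.5 mm high with side rails, for the clip when the slot's end is 0 to 4 mm off the spindle's head.
- wedge_tip (a point): Point midway between the two prong tips, at the level of the wedge's underside. Axes as wedge_grip.
- book_top (a point): Centre of the upper face of the closed green book that waits for repair, lying on the worktop right of the stand: 210 mm along its x, 145 mm along its y, 24 mm thick.
- glue_stick: Yellow glue stick, a bystander, standing upright, 25 mm dia, 91 mm high, loose; origin at the centre of its foot.
Not all that is in view belongs to the job. What is shaped like the wedge but purple is not meant.

How it is judged:
By the outcome, as a careful person would: the job done as asked, in the order asked, and still so for the second after the job is handed in, with the robot touching nothing.
It also fails if it takes over 72 s, if anything falls off the work surface, if the arm or the gripper's body presses on something with over 40 N, if the wrist force passes 120 N, or if a joint passes its speed limit or range.

## Working session

There is one attempt and no reset: what is moved stays moved. The work goes in short steps, Python scripts to look and compute and a tool call to move; the robot and the scene stay as the last step left them, time stands still between calls to the robot, and variables do not carry over. Pictures are saved under pics/ and viewed, and the job is handed in when it is done.

Besides the shell and the picture viewer there is one more tool, called after "Emit:" by a JSON object that holds its "api" and its "payload". carry_out: Moves the arm, as the interface text tells. Its arguments: {"type":"object","properties":{"targets":{"type":"array"}},"required":["targets"]}

```bash
ls -la; mkdir -p pics; python3 - <<'E'
from cell import manip, optics, ticket, finder
import cv2, numpy as np
print(manip.get_state())
for n in ("side","top"):
    im=optics.grab_frame(n); cv2.imwrite(f"pics/{n}0.png",im[:,:,::-1])
    np.save(f"pics/{n}0.npy",im)
    c=optics.calibration(n); print(n,c)
E
```

```text
total 12
drwxr-xr-x  3 agent agent 4096 Dec  7 16:15 .
drwxr-xr-x 23 root  root  4096 Dec  7 16:15 ..
drwxr-xr-x  2 agent agent 4096 Dec  7 16:15 pics
{'time_s': 0.0, 'joints': array([-1.46848457e+00,  2.07441889e-01,  1.54292812e+00, -2.08122489e-05,
        1.39349188e+00, -1.50496020e-01]), 'joint_velocities': array([ 0.00083498, -0.00149823, -0.00082169, -0.00128869,  0.00103268,
        0.00141085]), 'tau': array([-1.05251613e-03, -3.83040977e+01, -2.91595191e+01, -2.49113027e-04,
        1.05970918e-02, -5.54321346e-06]), 'eef_pos': array([ 0.14377301, -0.55637157,  0.40352513]), 'tool_rot': array([ 9.92020789e-01,  1.26069297e-01,  1.70946797e-05, -1.13453057e-03]), 'ft_force': array([ 0.05762993, -0.24904217, -0.28641152]), 'moment': array([-0.00613222, -0.00379681,  0.03859986]), 'gripper_width': 0.0853833551154728}
side {'K': array([[534.52815397,   0.        , 282.05460261],
       [  0.        , 534.52815397, 213.04754139],
       [  0.        ,   0.        ,   1.        ]]), 'extrinsics': array([[-0.87345829,  0.21244976, -0.43810468, -0.13321434],
       [-0.48667805, -0.40804767,  0.77242577,  1.18744138],
       [-0.01466593,  0.88789763,  0.45980725,  0.79641381],
       [ 0.        ,  0.        ,  0.        ,  1.        ]])}
top {'K': array([[471.01005382,   0.        , 274.34099381],
       [  0.        , 471.01005382, 206.23158388],
       [  0.        ,   0.        ,   1.        ]]), 'extrinsics': array([[-0.031596  ,  0.97694688, -0.21113144,  0.3130958 ],
       [-0.99949507, -0.03159342,  0.00338631, -0.02410629],
       [-0.00336211,  0.21113183,  0.97745181,  1.27283872],
       [ 0.        ,  0.        ,  0.        ,  1.        ]])}
```

View pics/side0.png

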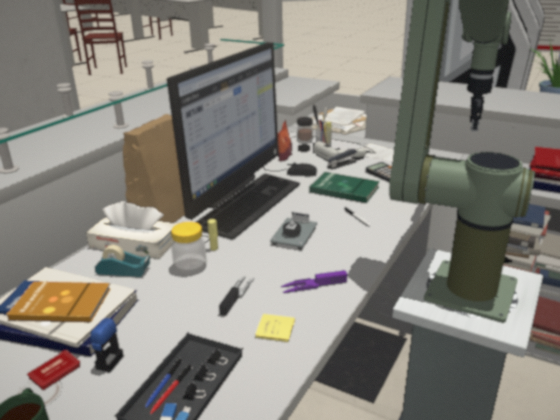

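View pics/top0.png

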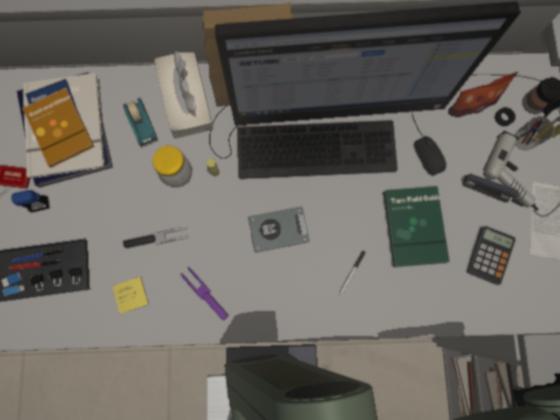

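The black-handled wedge is at top (155,238) and side (237,295). The purple look-alike is at top (205,293) and side (315,282), and isn't the one meant. The stand is at top (279,229), the book at (416,226) and the glue stick at (212,166). I'll enlarge these to confirm.

```bash
python3 - <<'E'
import cv2, numpy as np
t=cv2.imread("pics/top0.png"); s=cv2.imread("pics/side0.png")
a=cv2.resize(t[195:265,110:320],None,fx=3.8,fy=3.8,interpolation=cv2.INTER_CUBIC)
b=cv2.resize(s[200:320,210:340],None,fx=4.5,fy=4.5,interpolation=cv2.INTER_CUBIC)
cv2.imwrite("pics/c1.png",a); cv2.imwrite("pics/c2.png",b)
E
```

```text
(no output)
```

View pics/c1.png

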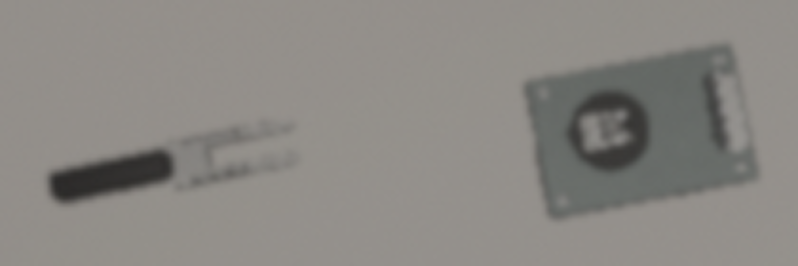

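View pics/c2.png

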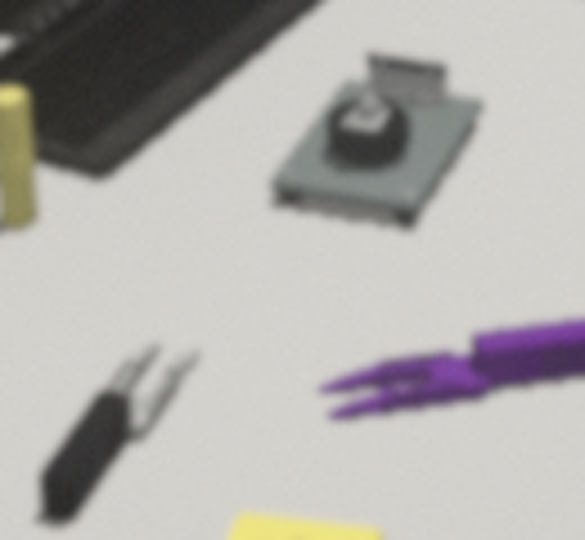

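```bash
cat > h.py <<'E'
import numpy as np, cv2
from cell import manip, optics, ticket, finder
CAL={n:optics.calibration(n) for n in ("side","top")}
def proj(n,P):
    P=np.atleast_2d(P).astype(float); T=np.linalg.inv(CAL[n]["extrinsics"]); K=CAL[n]["K"]
    c=P@T[:3,:3].T+T[:3,3]; q=np.c_[c[:,0],-c[:,1],-c[:,2]]@K.T
    return q[:,:2]/q[:,2:]
def ray(n,uv):
    E=CAL[n]["extrinsics"];K=CAL[n]["K"]; d=np.linalg.inv(K)@np.array([uv[0],uv[1],1.])
    d=E[:3,:3]@np.array([d[0],-d[1],-d[2]]); return E[:3,3],d/np.linalg.norm(d)
def atz(n,uv,z):
    o,d=ray(n,uv); return o+d*(z-o[2])/d[2]
def tri(uvs):
    A=np.zeros((3,3));b=np.zeros(3)
    for n,uv in uvs.items():
        o,d=ray(n,uv);M=np.eye(3)-np.outer(d,d);A+=M;b+=M@o
    return np.linalg.solve(A,b)
def grab(n,k=4):
    return np.mean([optics.grab_frame(n).astype(float) for _ in range(k)],0)
E
python3 - <<'E'
from h import *
import pickle
out={}
for n in ("top","side"):
    im=grab(n,4); np.save(f"pics/avg_{n}0.npy",im)
    for l in ("stand","roll","clip","wedge","book_top","glue_stick"):
        r=finder.trace(l,n); out[n,l]=r
        for k in r[:3]:
            ys,xs=np.nonzero(k["region"]); 
            print(n,l,round(k["confidence"],2),np.round(np.array(k["rect"])*[560,420,560,420],1),len(xs),xs.mean().round(1),ys.mean().round(1))
pickle.dump(out,open("tr0.pkl","wb"))
print(manip.get_state()["time_s"])
E
```

```text
top stand 0.55 [280.2 231.   58.1  46.9] 1681 280.0 229.5
top roll 0.69 [153.8 237.9  65.9  20.7] 488 151.9 239.0
top roll 0.66 [274.2 227.9  20.5  22.3] 217 272.4 229.1
top clip 0.42 [267.6 231.3   9.6  10.9] 76 267.0 229.0
top wedge 0.62 [153.9 237.9  65.3  24. ] 542 153.0 238.6
top wedge 0.6 [205.4 293.7  49.7  49.6] 571 205.7 295.1
top book_top 0.78 [416.5 226.2  68.5  82.2] 4407 415.8 226.4
top glue_stick 0.65 [215.5 167.7  12.5  12.3] 123 212.6 167.4
side stand 0.92 [294.7 231.7  46.6  36.4] 787 295.6 231.5
side roll 0.54 [292.6 231.2  18.6   8.7] 148 292.1 230.1
side wedge 0.88 [235.6 296.2  43.1  34.6] 542 233.3 297.1
side wedge 0.69 [317.1 281.8  66.4  23.2] 725 317.9 281.3
side book_top 0.79 [345.5 186.8  66.1  29. ] 1343 344.8 187.2
side glue_stick 0.7 [212.7 235.1  12.2  31. ] 244 213.1 234.9
1.1
```

```bash
python3 - <<'E'
import cv2, numpy as np
t=np.load("pics/avg_top0.npy"); s=np.load("pics/avg_side0.npy")
def z(im,x0,x1,y0,y1,f,name):
    c=im[y0:y1,x0:x1]; c=cv2.resize(c,None,fx=f,fy=f,interpolation=cv2.INTER_CUBIC)
    lo,hi=np.percentile(c,1),np.percentile(c,99.5); c=np.clip((c-lo)/(hi-lo),0,1)*255
    c=c.astype(np.uint8)[:,:,::-1].copy()
    for x in range((x0//10+1)*10,x1,10): cv2.putText(c,str(x),(int((x+.5-x0)*f),10),0,.35,(0,0,255)); cv2.line(c,(int((x+.5-x0)*f),12),(int((x+.5-x0)*f),18),(0,0,255))
    for y in range((y0//10+1)*10,y1,10): cv2.putText(c,str(y),(0,int((y+.5-y0)*f)),0,.35,(0,0,255))
    cv2.imwrite(name,c)
z(t,242,316,200,258,10,"pics/z1.png"); z(s,266,322,208,256,12,"pics/z2.png")
z(t,115,195,222,252,9,"pics/z3.png"); z(s,212,262,270,322,11,"pics/z4.png")
E
```

```text
(no output)
```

View pics/z1.png

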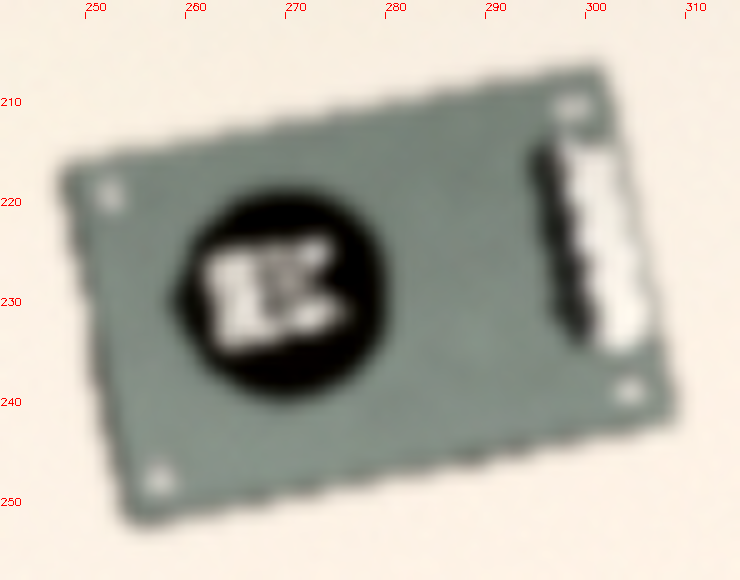

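View pics/z2.png

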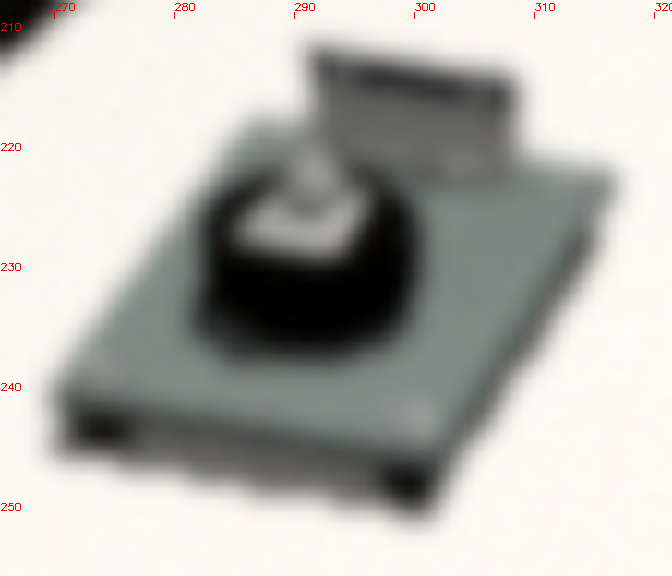

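View pics/z3.png

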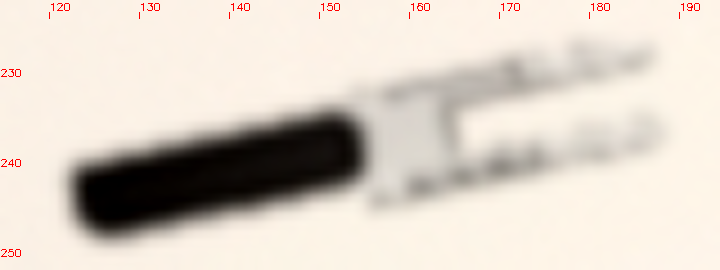

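View pics/z4.png

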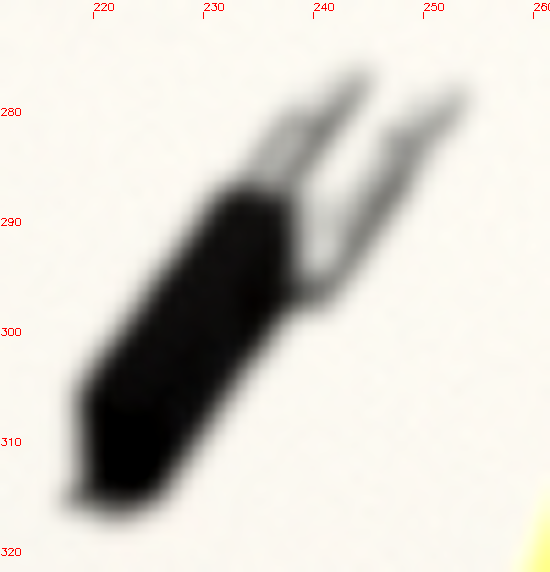

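```bash
cat >> h.py <<'E'
from scipy.optimize import least_squares
def contour(im,box,thr,dark=True,f=8,seed=None):
    x0,x1,y0,y1=box; g=im[y0:y1,x0:x1].mean(2) if im.ndim==3 else im[y0:y1,x0:x1]
    g=cv2.resize(g,None,fx=f,fy=f,interpolation=cv2.INTER_CUBIC)
    m=((g<thr) if dark else (g>thr)).astype(np.uint8)
    cs,_=cv2.findContours(m,cv2.RETR_EXTERNAL,cv2.CHAIN_APPROX_NONE)
    c=max(cs,key=cv2.contourArea)[:,0,:].astype(float)
    return (c+.5)/f-.5+[x0,y0]
def hull(P): return cv2.convexHull(np.asarray(P,np.float32).reshape(-1,1,2))
def resid(cont,pts2d):
    h=hull(pts2d); return np.array([cv2.pointPolygonTest(h,(float(a),float(b)),True) for a,b in cont])
def hullpts(cont,n=120):
    h=hull(cont)[:,0,:]; d=np.r_[0,np.cumsum(np.linalg.norm(np.diff(np.r_[h,h[:1]],axis=0),axis=1))]
    s=np.linspace(0,d[-1],n,endpoint=False); hh=np.r_[h,h[:1]]
    return np.c_[np.interp(s,d,hh[:,0]),np.interp(s,d,hh[:,1])]
def cyl(c,r,h,n=48):
    a=np.linspace(0,2*np.pi,n,endpoint=False); b=np.c_[r*np.cos(a),r*np.sin(a)]
    return np.r_[np.c_[b+c[:2],np.full(n,c[2])],np.c_[b+c[:2],np.full(n,c[2]+h)]]
def box3(p,yaw,xr,yr,zr):
    c,s=np.cos(yaw),np.sin(yaw); R=np.array([[c,-s,0],[s,c,0],[0,0,1]])
    P=np.array([[x,y,z] for x in xr for y in yr for z in zr]); return P@R.T+p
def fit(fun,conts,p0,**k):
    # fun(p)->3d pts ; conts {cam:pts}
    def r(p):
        P=fun(p); return np.concatenate([resid(c,proj(n,P)) for n,c in conts.items()])
    s=least_squares(r,p0,loss="soft_l1",f_scale=.3,diff_step=1e-4,x_scale=k.get("x_scale",1.0)); rr=r(s.x)
    i=0
    rm={}
    for n,c in conts.items(): rm[n]=np.sqrt(np.mean(rr[i:i+len(c)]**2)).round(2); i+=len(c)
    return s.x,rm
E
python3 - <<'E'
from h import *
t=np.load("pics/avg_top0.npy"); s=np.load("pics/avg_side0.npy")
print("bg",t[255,200],t[235,285],t[235,275], s[300,290],s[235,305],s[233,291])
# roll
ct=hullpts(contour(t,(252,290,212,246),65)); cs=hullpts(contour(s,(276,308,214,246),75))
g=atz("top",(269.5,228.5),.05)
for cc in ({"top":ct,"side":cs},{"top":ct},{"side":cs}):
    if len(cc)==2:
        x,r=fit(lambda p:cyl(p,.027,.018),cc,[g[0],g[1],.03]); z=x[2]; print("roll",x.round(4),r)
    else:
        x2,r=fit(lambda p:cyl([p[0],p[1],z],.027,.018),cc,[g[0],g[1]]); print(cc.keys(),x2.round(4),r)
        x2,r=fit(lambda p:cyl([p[0],p[1],z],p[2],.018),cc,[g[0],g[1],.027]); print(cc.keys(),x2.round(4),r)
# wedge handle
ct=hullpts(contour(t,(115,160,225,256),55)); cs=hullpts(contour(s,(212,246,280,322),75))
g=atz("top",(140,241),.02)
for z0 in (0.0,.003,.006):
  x,r=fit(lambda p:box3([p[0],p[1],p[3]],p[2],(-.047,.037),(-.01,.01),(z0,z0+.03)),{"top":ct,"side":cs},[g[0],g[1],-1.4,0]); print("handle",z0,x.round(4),r)
  for n,c in (("top",ct),("side",cs)):
    x,r=fit(lambda p:box3([p[0],p[1],0],p[2],(-.047,.037),(-.01,.01),(z0,z0+.03)),{n:c},[g[0],g[1],-1.4]); print("  ",n,x.round(4),r)
E
```

```text
bg [148. 144. 140.] [103.   107.   103.75] [58. 57. 55.] [211.   208.75 204.25] [134.  140.5 137.5] [55.25 55.25 54.  ]
roll [ 0.5197 -0.0181  0.0209] {'top': np.float64(1.3), 'side': np.float64(0.97)}
dict_keys(['top']) [ 0.5204 -0.0143] {'top': np.float64(1.39)}
dict_keys(['top']) [ 0.5199 -0.0161  0.0241] {'top': np.float64(0.49)}
dict_keys(['side']) [ 0.52   -0.0202] {'side': np.float64(1.02)}
dict_keys(['side']) [ 0.5206 -0.0184  0.0237] {'side': np.float64(0.42)}
handle 0.0 [ 0.5     0.3346 -1.4     0.    ] {'top': np.float64(1.89), 'side': np.float64(2.06)}
   top [ 0.501   0.3402 -1.5305] {'top': np.float64(1.89)}
   side [ 0.5049  0.3287 -1.2481] {'side': np.float64(1.83)}
handle 0.003 [ 0.5058  0.3289 -1.2512 -0.0106] {'top': np.float64(2.08), 'side': np.float64(1.84)}
   top [ 0.5005  0.3396 -1.5364] {'top': np.float64(1.91)}
   side [ 0.5026  0.3319 -1.2457] {'side': np.float64(1.86)}
handle 0.006 [ 0.5     0.3346 -1.4     0.    ] {'top': np.float64(1.87), 'side': np.float64(2.18)}
   top [ 0.5002  0.3387 -1.5355] {'top': np.float64(1.92)}
   side [ 0.5003  0.3347 -1.245 ] {'side': np.float64(1.89)}
```

```bash
cat >> h.py <<'E'
def fit(fun,conts,p0,scale=None,f_scale=.3):
    p0=np.array(p0,float); sc=np.full(len(p0),1e-3) if scale is None else np.array(scale)
    def r(q):
        P=fun(p0+(q-100)*sc); return np.concatenate([resid(c,proj(n,P)) for n,c in conts.items()])
    q0=np.full(len(p0),100.)
    for st in (5e-3,1e-3):
        q0=least_squares(r,q0,loss="soft_l1",f_scale=f_scale,diff_step=st).x
    rr=r(q0); i=0; rm={}
    for n,c in conts.items(): rm[n]=float(np.sqrt(np.mean(rr[i:i+len(c)]**2)).round(2)),float(rr[i:i+len(c)].mean().round(2)); i+=len(c)
    return p0+(q0-100)*sc,rm
E
python3 - <<'E'
from h import *
t=np.load("pics/avg_top0.npy"); s=np.load("pics/avg_side0.npy")
print(t[242,135],s[300,230],t[236,265:272].mean(1),s[234,285:296].mean(1))
ct=hullpts(contour(t,(252,290,212,246),72)); cs=hullpts(contour(s,(276,308,214,246),90))
g=atz("top",(269.5,228.5),.05)
x,r=fit(lambda p:cyl(p,.027,.018),{"top":ct,"side":cs},[g[0],g[1],.03]); print("roll",x.round(4),r); z=x[2]
for n,c in (("top",ct),("side",cs)):
    print(n,*fit(lambda p:cyl([p[0],p[1],z],p[2],.018),{n:c},[x[0],x[1],.027]))
ct=hullpts(contour(t,(115,160,225,256),85)); cs=hullpts(contour(s,(212,246,280,322),115))
g=atz("top",(140,241),.02)
for z0 in (0.0,.003,.006):
  for y0 in (-1.4,):
    x,r=fit(lambda p:box3([p[0],p[1],p[3]],p[2],(-.047,.037),(-.01,.01),(z0,z0+.03)),{"top":ct,"side":cs},[g[0],g[1],-1.4,0],[1e-3,1e-3,1e-2,1e-3]); print("handle",z0,x.round(4),r)
    for n,c in (("top",ct),("side",cs)):
      x,r=fit(lambda p:box3([p[0],p[1],0],p[2],(-.047,.037),(-.01,.01),(z0,z0+.03)),{n:c},[g[0],g[1],-1.4],[1e-3,1e-3,1e-2]); print("  ",n,x.round(4),r)
E
```

```text
[48.   46.25 45.  ] [53.25 52.75 52.  ] [60.5        58.91666667 57.66666667 57.33333333 57.33333333 57.25
 57.        ] [65.66666667 61.91666667 57.58333333 54.66666667 54.16666667 56.25
 54.33333333 54.5        54.58333333 54.         55.58333333]
roll [ 0.5192 -0.0147  0.0237] {'top': (0.44, 0.37), 'side': (0.39, -0.01)}
top [ 0.51931729 -0.01495946  0.02592993] {'top': (0.23, -0.03)}
side [ 0.51908007 -0.01482438  0.02673426] {'side': (0.38, -0.07)}
handle 0.0 [ 0.5024  0.3308 -1.3488 -0.0018] {'top': (1.01, 0.82), 'side': (0.94, 0.75)}
   top [ 0.5014  0.3356 -1.4379] {'top': (0.93, 0.76)}
   side [ 0.5011  0.3321 -1.3357] {'side': (0.97, 0.71)}
handle 0.003 [ 0.5024  0.3308 -1.3488 -0.0048] {'top': (1.01, 0.82), 'side': (0.94, 0.75)}
   top [ 0.5009  0.335  -1.4364] {'top': (0.95, 0.77)}
   side [ 0.4988  0.3353 -1.3333] {'side': (1.0, 0.74)}
handle 0.006 [ 0.5024  0.3308 -1.3488 -0.0078] {'top': (1.01, 0.82), 'side': (0.94, 0.75)}
   top [ 0.5005  0.3342 -1.4373] {'top': (0.97, 0.79)}
   side [ 0.4964  0.3385 -1.3308] {'side': (1.03, 0.76)}
```

```bash
python3 - <<'E'
from h import *
t=np.load("pics/avg_top0.npy"); s=np.load("pics/avg_side0.npy")
ct=hullpts(contour(t,(115,157,225,256),97)); cs=hullpts(contour(s,(212,246,280,322),130))
g=atz("top",(140,241),.02)
f=lambda p:box3([p[0],p[1],0],p[2],(-.047,.037),(-.01,.01),(.006,.036))
for zz in [(0,.03),(.003,.033),(.006,.036)]:
  for dy in (.01,.008):
    x,r=fit(lambda p:box3([p[0],p[1],0],p[2],(-.047+.000,.037),(-dy,dy),zz),{"top":ct,"side":cs},[g[0],g[1],-1.4],[1e-3,1e-3,1e-2]); print(zz,dy,x.round(4),r)
x,r=fit(lambda p:box3([p[0],p[1],p[4]],p[2],(-p[5],p[5]),(-p[3],p[3]),(0,p[6])),{"top":ct,"side":cs},[g[0],g[1],-1.4,.01,.0,.042,.03],[1e-3,1e-3,1e-2,1e-3,1e-3,1e-3,1e-3]); print("free",x.round(4),r)
P=box3([x[0],x[1],x[4]],x[2],(-x[5],x[5]),(-x[3],x[3]),(0,x[6]))
for n,im,b,c,F in (("top",t,(115,165,222,256),ct,12),("side",s,(212,250,280,322),cs,12)):
    x0,x1,y0,y1=b; v=cv2.resize(im[y0:y1,x0:x1],None,fx=F,fy=F,interpolation=cv2.INTER_CUBIC).clip(0,255).astype(np.uint8)[:,:,::-1].copy()
    k=lambda q:((np.asarray(q).reshape(-1,2)+.5-[x0,y0])*F).astype(int)
    cv2.polylines(v,[k(c)],True,(0,255,0)); cv2.polylines(v,[k(hull(proj(n,P)))],True,(0,0,255)); cv2.imwrite(f"pics/ov_{n}.png",v)
E
```

```text
(0, 0.03) 0.01 [ 0.5014  0.3315 -1.3926] {'top': (0.65, 0.49), 'side': (0.67, 0.47)}
(0, 0.03) 0.008 [ 0.5015  0.3319 -1.4024] {'top': (0.54, -0.14), 'side': (0.49, -0.1)}
(0.003, 0.033) 0.01 [ 0.5002  0.3335 -1.3925] {'top': (0.69, 0.51), 'side': (0.79, 0.48)}
(0.003, 0.033) 0.008 [ 0.5002  0.3335 -1.3982] {'top': (0.61, -0.13), 'side': (0.62, -0.1)}
(0.006, 0.036) 0.01 [ 0.4994  0.3338 -1.3848] {'top': (0.8, 0.52), 'side': (1.06, 0.44)}
(0.006, 0.036) 0.008 [ 0.4994  0.3341 -1.391 ] {'top': (0.71, -0.12), 'side': (0.95, -0.15)}
free [ 5.0080e-01  3.3740e-01 -1.3981e+00  9.0000e-03  3.0000e-04  4.0800e-02
  2.8500e-02] {'top': (0.31, 0.02), 'side': (0.53, -0.07)}
```

View pics/ov_top.png

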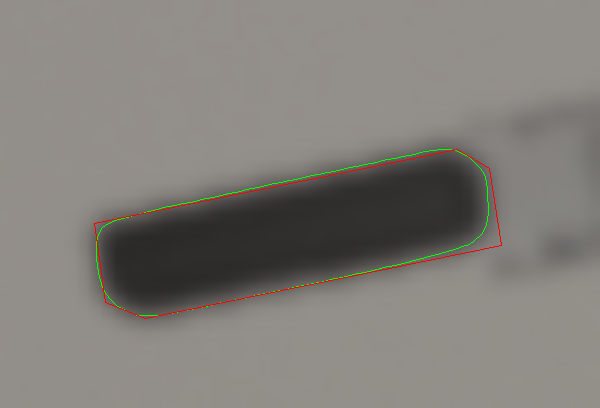

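View pics/ov_side.png

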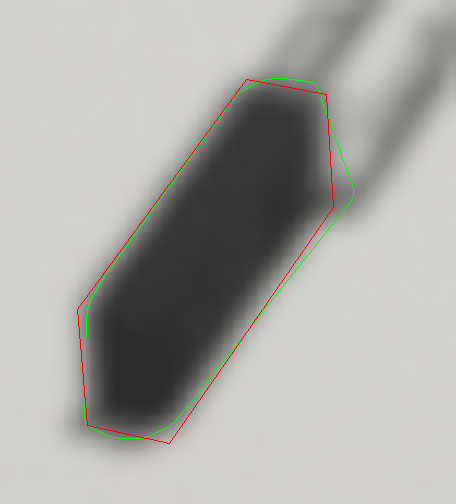

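```bash
cat > pl.py <<'E'
import json,sys,numpy as np
# tool pointing down. yaw = angle of tool x in world
def load(): return json.load(open("cmd.json"))
def save(p,yaw): json.dump({"p":list(map(float,p)),"yaw":float(yaw)},open("cmd.json","w"))
def delta(p,yaw,c=None):
    c=c or load(); ps=c["yaw"]; d=np.array(p)-c["p"]
    X=np.array([np.cos(ps),np.sin(ps),0]);Y=np.array([np.sin(ps),-np.cos(ps),0])
    az=-((yaw-ps+np.pi)%(2*np.pi)-np.pi)
    return dict(dx=round(1e3*d@X,1),dy=round(1e3*d@Y,1),dz=round(-1e3*d[2],1),az=round(az,4))
def apply(dx=0,dy=0,dz=0,az=0):
    c=load(); ps=c["yaw"]
    X=np.array([np.cos(ps),np.sin(ps),0]);Y=np.array([np.sin(ps),-np.cos(ps),0])
    p=np.array(c["p"])+1e-3*(dx*X+dy*Y)-[0,0,1e-3*dz]; save(p,ps-az); return p,ps-az
def check():
    from cell import manip
    s=manip.get_state(); c=load(); q=s["tool_rot"]; 
    print("t",round(s["time_s"],2),"err mm",(1e3*(s["eef_pos"]-c["p"])).round(2),"pos",s["eef_pos"].round(4),"yaw",round(2*np.arctan2(q[1],q[0]),4),"cmdyaw",round(c["yaw"],4),"q",q.round(4)[2:],"F",s["ft_force"].round(2),"M",s["moment"].round(3),"w",round(s["gripper_width"]*1e3,2))
E
python3 - <<'E'
from pl import *
save([.144,-.557,.405],.2528)
yaw=-1.397+np.pi
print(delta([.36,-.15,.40],yaw))
E
```

```text
{'dx': np.float64(310.9), 'dy': np.float64(-340.0), 'dz': np.float64(5.0), 'az': -1.4918}
```

Emit:
{"api": "carry_out", "payload": {"targets": [{"dx": 310,"dy": -340,"dz": 5,"az": -1.49,"jaw": 85},{"dx": 310,"dy": -340,"dz": 5,"az": -1.49,"jaw": 85},{"dx": 310,"dy": -340,"dz": 5,"az": -1.49,"jaw": 85},{"dx": 310,"dy": -340,"dz": 5,"az": -1.49,"jaw": 85},{"dx": 310,"dy": -340,"dz": 5,"az": -1.49,"jaw": 85},{"dx": 310,"dy": -340,"dz": 5,"az": -1.49,"jaw": 85},{"dx": 310,"dy": -340,"dz": 5,"az": -1.49,"jaw": 85},{"dx": 310,"dy": -340,"dz": 5,"az": -1.49,"jaw": 85},{"dx": 310,"dy": -340,"dz": 5,"az": -1.49,"jaw": 85},{"dx": 310,"dy": -340,"dz": 5,"az": -1.49,"jaw": 85},{"dx": 310,"dy": -340,"dz": 5,"az": -1.49,"jaw": 85},{"dx": 310,"dy": -340,"dz": 5,"az": -1.49,"jaw": 85}]}}

```text
validation failed for argument at $.ta...
```

Emit:
{"api": "carry_out", "payload": {"targets": [{"dx": 310,"dy": -340,"dz": 5,"ax": 0,"ay": 0,"az": -1.49,"jaw": 85},{"dx": 310,"dy": -340,"dz": 5,"ax": 0,"ay": 0,"az": -1.49,"jaw": 85},{"dx": 310,"dy": -340,"dz": 5,"ax": 0,"ay": 0,"az": -1.49,"jaw": 85},{"dx": 310,"dy": -340,"dz": 5,"ax": 0,"ay": 0,"az": -1.49,"jaw": 85},{"dx": 310,"dy": -340,"dz": 5,"ax": 0,"ay": 0,"az": -1.49,"jaw": 85},{"dx": 310,"dy": -340,"dz": 5,"ax": 0,"ay": 0,"az": -1.49,"jaw": 85},{"dx": 310,"dy": -340,"dz": 5,"ax": 0,"ay": 0,"az": -1.49,"jaw": 85},{"dx": 310,"dy": -340,"dz": 5,"ax": 0,"ay": 0,"az": -1.49,"jaw": 85},{"dx": 310,"dy": -340,"dz": 5,"ax": 0,"ay": 0,"az": -1.49,"jaw": 85},{"dx": 310,"dy": -340,"dz": 5,"ax": 0,"ay": 0,"az": -1.49,"jaw": 85},{"dx": 310,"dy": -340,"dz": 5,"ax": 0,"ay": 0,"az": -1.49,"jaw": 85},{"dx": 310,"dy": -340,"dz": 5,"ax": 0,"ay": 0,"az": -1.49,"jaw": 85}]}}

```text
time_s: 2.1
eef_pos: [0.3607, -0.1441, 0.3998]
tool_rot: [0.638, 0.77, 0.002, -0.0]
ft_force: [-0.9, -0.9, -0.3]
gripper_width: 0.0852
```

```bash
python3 - <<'E'
from pl import *
print(apply(310,-340,5,-1.49)); check()
yaw=-1.397+np.pi; g=[.5016,.3325]
print(delta([*g,.155+.021+.06],yaw))
E
```

```text
(array([ 0.35910751, -0.15027065,  0.4       ]), 1.7428)
t 2.1 err mm [ 1.6   6.13 -0.17] pos [ 0.3607 -0.1441  0.3998] yaw 1.7584 cmdyaw 1.7428 q [ 0.0019 -0.0002] F [-0.88 -0.86 -0.34] M [-0.059  0.049  0.03 ] w 85.19
{'dx': np.float64(451.3), 'dy': np.float64(223.0), 'dz': np.float64(164.0), 'az': -0.0018}
```

Emit:
{"api": "carry_out", "payload": {"targets": [{"dx": 451,"dy": 223,"dz": 150,"ax": 0,"ay": 0,"az": 0,"jaw": 85},{"dx": 451,"dy": 223,"dz": 150,"ax": 0,"ay": 0,"az": 0,"jaw": 85},{"dx": 451,"dy": 223,"dz": 150,"ax": 0,"ay": 0,"az": 0,"jaw": 85},{"dx": 451,"dy": 223,"dz": 150,"ax": 0,"ay": 0,"az": 0,"jaw": 85},{"dx": 451,"dy": 223,"dz": 150,"ax": 0,"ay": 0,"az": 0,"jaw": 85},{"dx": 451,"dy": 223,"dz": 150,"ax": 0,"ay": 0,"az": 0,"jaw": 85},{"dx": 451,"dy": 223,"dz": 150,"ax": 0,"ay": 0,"az": 0,"jaw": 85},{"dx": 451,"dy": 223,"dz": 150,"ax": 0,"ay": 0,"az": 0,"jaw": 85},{"dx": 451,"dy": 223,"dz": 150,"ax": 0,"ay": 0,"az": 0,"jaw": 85},{"dx": 451,"dy": 223,"dz": 150,"ax": 0,"ay": 0,"az": 0,"jaw": 85},{"dx": 451,"dy": 223,"dz": 150,"ax": 0,"ay": 0,"az": 0,"jaw": 85},{"dx": 451,"dy": 223,"dz": 150,"ax": 0,"ay": 0,"az": 0,"jaw": 85}]}}

```text
time_s: 3.1
eef_pos: [0.4949, 0.3117, 0.2562]
tool_rot: [0.644, 0.765, 0.0, 0.0]
ft_force: [1.0, -0.4, -0.1]
gripper_width: 0.0851
```

Emit:
{"api": "carry_out", "payload": {"targets": [{"dx": 0,"dy": 0,"dz": 0,"ax": 0,"ay": 0,"az": 0,"jaw": 60},{"dx": 0,"dy": 0,"dz": 0,"ax": 0,"ay": 0,"az": 0,"jaw": 50},{"dx": 0,"dy": 0,"dz": 0,"ax": 0,"ay": 0,"az": 0,"jaw": 50}]}}

```text
time_s: 3.35
eef_pos: [0.4944, 0.3094, 0.2565]
tool_rot: [0.643, 0.765, -0.001, -0.0]
ft_force: [0.3, -0.2, 0.4]
gripper_width: 0.0513
```

```bash
python3 - <<'E'
from pl import *
print(apply(451,223,150,0)); check()
E
```

```text
(array([0.50162516, 0.33224227, 0.25      ]), 1.7428)
t 3.35 err mm [ -7.23 -22.82   6.5 ] pos [0.4944 0.3094 0.2565] yaw 1.7436 cmdyaw 1.7428 q [-0.0006 -0.    ] F [ 0.26 -0.24  0.4 ] M [ 0.007  0.029 -0.018] w 51.33
```

```bash
python3 - <<'E'
from pl import *
save([.4949,.3094,.2571],1.7428); check()
yaw=-1.397+np.pi; g=[.5016,.3325]
print(delta([*g,.155+.021],yaw))
E
```

```text
t 3.35 err mm [-0.51  0.03 -0.6 ] pos [0.4944 0.3094 0.2565] yaw 1.7436 cmdyaw 1.7428 q [-0.0006 -0.    ] F [ 0.26 -0.24  0.4 ] M [ 0.007  0.029 -0.018] w 51.33
{'dx': np.float64(21.6), 'dy': np.float64(10.6), 'dz': np.float64(81.1), 'az': -0.0018}
```

Emit:
{"api": "carry_out", "payload": {"targets": [{"dx": 21.5,"dy": 10.5,"dz": 30,"ax": 0,"ay": 0,"az": 0,"jaw": 50},{"dx": 21.5,"dy": 10.5,"dz": 65,"ax": 0,"ay": 0,"az": 0,"jaw": 50},{"dx": 21.5,"dy": 10.5,"dz": 79,"ax": 0,"ay": 0,"az": 0,"jaw": 50},{"dx": 21.5,"dy": 10.5,"dz": 79,"ax": 0,"ay": 0,"az": 0,"jaw": 50},{"dx": 21.5,"dy": 10.5,"dz": 79,"ax": 0,"ay": 0,"az": 0,"jaw": 50},{"dx": 21.5,"dy": 10.5,"dz": 79,"ax": 0,"ay": 0,"az": 0,"jaw": 15},{"dx": 21.5,"dy": 10.5,"dz": 79,"ax": 0,"ay": 0,"az": 0,"jaw": 15},{"dx": 21.5,"dy": 10.5,"dz": 79,"ax": 0,"ay": 0,"az": 0,"jaw": 15},{"dx": 21.5,"dy": 10.5,"dz": 79,"ax": 0,"ay": 0,"az": 0,"jaw": 15},{"dx": 21.5,"dy": 10.5,"dz": 79,"ax": 0,"ay": 0,"az": 0,"jaw": 15},{"dx": 21.5,"dy": 10.5,"dz": 79,"ax": 0,"ay": 0,"az": 0,"jaw": 15}]}}

```text
time_s: 4.27
eef_pos: [0.5027, 0.3328, 0.1804]
tool_rot: [0.644, 0.765, 0.002, 0.001]
ft_force: [1.1, -1.9, 8.0]
gripper_width: 0.0187
```

```bash
python3 - <<'E'
from pl import *
print(apply(21.5,10.5,79,0)); check()
E
```

```text
(array([0.50156519, 0.33237989, 0.1781    ]), 1.7428)
t 4.27 err mm [1.09 0.45 2.34] pos [0.5027 0.3328 0.1804] yaw 1.7427 cmdyaw 1.7428 q [0.0019 0.0012] F [ 1.11 -1.92  8.  ] M [-0.265  0.062 -0.031] w 18.73
```

Emit:
{"api": "carry_out", "payload": {"targets": [{"dx": 0,"dy": 0,"dz": -8,"ax": 0,"ay": 0,"az": 0,"jaw": 15},{"dx": 0,"dy": 0,"dz": -30,"ax": 0,"ay": 0,"az": 0,"jaw": 15},{"dx": 0,"dy": 0,"dz": -60,"ax": 0,"ay": 0,"az": 0,"jaw": 15},{"dx": 0,"dy": 0,"dz": -82,"ax": 0,"ay": 0,"az": 0,"jaw": 15},{"dx": 0,"dy": 0,"dz": -82,"ax": 0,"ay": 0,"az": 0,"jaw": 15},{"dx": 0,"dy": 0,"dz": -82,"ax": 0,"ay": 0,"az": 0,"jaw": 15}]}}

```text
time_s: 4.77
eef_pos: [0.5018, 0.3329, 0.2618]
tool_rot: [0.644, 0.765, 0.002, 0.001]
ft_force: [-0.8, 0.7, -1.2]
gripper_width: 0.0194
```

```bash
python3 - <<'E'
from pl import *
from h import *
print(apply(0,0,-82,0)); check()
t=np.load("pics/avg_top0.npy"); s=np.load("pics/avg_side0.npy")
# stand plate contours
ct=contour(t,(240,318,198,260),123); cs=contour(s,(264,322,200,256),172)
def line(c,a,b,w=2.0,trim=.12):
    a,b=np.array(a,float),np.array(b,float); L=np.linalg.norm(b-a); d=(b-a)/L; n=np.array([-d[1],d[0]])
    for _ in range(3):
        k=(c-a)@d; e=(c-a)@n; m=(k>trim*L)&(k<(1-trim)*L)&(abs(e)<w)
        vx,vy,x0,y0=cv2.fitLine(c[m].astype(np.float32),cv2.DIST_HUBER,0,.01,.01).ravel(); nd=np.array([vx,vy]); nd*=np.sign(nd@d)
        a2=np.array([x0,y0]); a=a2+nd*((a-a2)@nd); b=a2+nd*((b-a2)@nd); d=nd; n=np.array([-d[1],d[0]])
    return a,b,m.sum()
z=.0157
for nm,a,b in (("far",(249,216),(300.5,206.5)),("near",(254,252),(308,241.5)),("left",(248,217),(254,251)),("right",(301,207),(308,241))):
    p,q,m=line(ct,a,b); P,Q=atz("top",p,z),atz("top",q,z); dd=Q-P
    print(nm,p.round(2),q.round(2),m,"yaw",np.arctan2(dd[1],dd[0]).round(4),"mid",((P+Q)/2).round(4), "len",np.linalg.norm(dd).round(4))
E
```

```text
(array([0.50156519, 0.33237989, 0.2601    ]), 1.7428)
t 4.77 err mm [0.24 0.49 1.74] pos [0.5018 0.3329 0.2618] yaw 1.7429 cmdyaw 1.7428 q [0.0019 0.0008] F [-0.85  0.7  -1.2 ] M [0.014 0.044 0.008] w 19.37
far [248.95 215.73] [300.37 205.82] 313 yaw -1.4088 mid [ 0.572  -0.0291  0.0157] len 0.1428
near [254.12 252.62] [308.15 242.26] 328 yaw -1.4127 mid [ 0.4712 -0.0432  0.0157] len 0.1475
left [247.38 217.1 ] [253.13 251.15] 206 yaw -2.9971 mid [0.5102 0.0389 0.0157] len 0.0942
right [302.03 206.77] [309.25 240.72] 86 yaw -2.9802 mid [ 0.5338 -0.1116  0.0157] len 0.0951
```

```bash
python3 - <<'E'
from h import *
t=np.load("pics/avg_top0.npy"); s=np.load("pics/avg_side0.npy")
zc=.0037+.041
g=t.mean(2)
yaw=-1.412; d=np.array([np.cos(yaw),np.sin(yaw)]); n=np.array([-d[1],d[0]])
c0=np.array([.5192,-.0147])
# resample image on plane z=zc in stand frame around c0, 0.25mm grid
xs=np.arange(-35,36,.25)*1e-3; ys=np.arange(-35,36,.25)*1e-3
X,Y=np.meshgrid(xs,ys); P=c0+X[...,None]*d+Y[...,None]*n
for nm,im,zz in (("top",g,zc),("side",s.mean(2),zc)):
    uv=proj(nm,np.c_[P.reshape(-1,2),np.full(X.size,zz)]).reshape(*X.shape,2).astype(np.float32)
    W=cv2.remap(im.astype(np.float32),uv[...,0],uv[...,1],cv2.INTER_CUBIC)
    cv2.imwrite(f"pics/w_{nm}.png",cv2.resize(np.clip((W-40)*1.4,0,255).astype(np.uint8)[::-1],None,fx=2,fy=2))
    if nm=="top":
        prof=W[:, (xs>-.020)&(xs<.012)]
        for a,b in ((-.019,-.012),(-.012,-.006),(-.006,0),(0,.006),(.006,.012)):
            p=W[:,(xs>a)&(xs<b)].mean(1); m=abs(ys)<.021; p=p[m]; yy=ys[m]; lv=(p.min()+p.max())/2
            i=np.nonzero(p>lv)[0]; 
            print(a,b,"edges",yy[i[0]],yy[i[-1]],"mid",(yy[i[0]]+yy[i[-1]])/2, "cent",((p-p.min())*yy).sum()/(p-p.min()).sum())
        # roll edges on x,y
        p=W[(abs(ys)<.006)].mean(0); print([ (xs[i]*1e3).round(1) for i in np.nonzero(np.diff(np.sign(p-80)))[0]])
        p=W[:,(abs(xs)<.006)].mean(1); print([ (ys[i]*1e3).round(1) for i in np.nonzero(np.diff(np.sign(p-80)))[0]])
E
```

```text
-0.019 -0.012 edges -0.01325 0.012 mid -0.0006249999999999997 cent -1.5036290577731075e-05
-0.012 -0.006 edges -0.01325 0.01225 mid -0.0004999999999999996 cent -0.0005391696303979307
-0.006 0 edges -0.0135 0.01225 mid -0.0006249999999999997 cent -0.0008123806576573375
0 0.006 edges -0.013000000000000001 0.011 mid -0.0010000000000000009 cent -0.00141340986040382
0.006 0.012 edges -0.0125 0.0115 mid -0.0005000000000000004 cent -0.0006766900191076381
[np.float64(-28.8), np.float64(-20.8), np.float64(11.2), np.float64(27.0)]
[np.float64(-29.5), np.float64(-14.0), np.float64(12.5), np.float64(25.8)]
```

View pics/w_top.png

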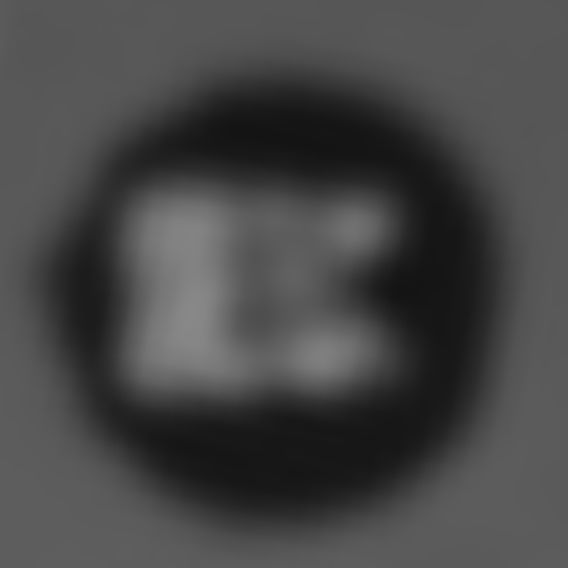

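View pics/w_side.png

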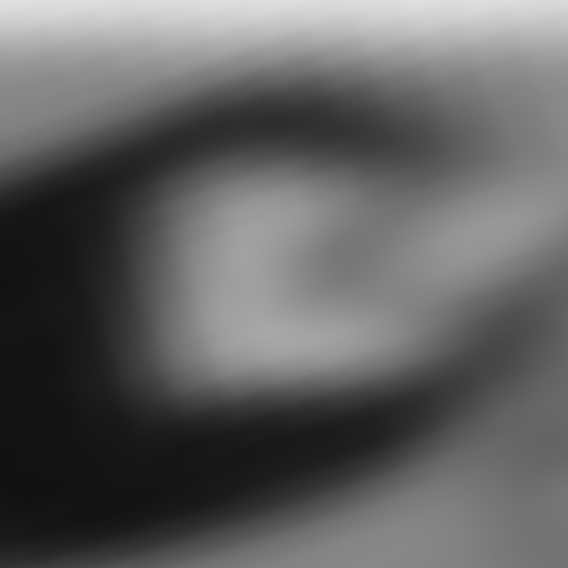

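```bash
cat > geo.py <<'E'
import numpy as np
S=np.array([.5186,-.0148]); SYAW=-1.412
d=np.array([np.cos(SYAW),np.sin(SYAW)]); n=np.array([-d[1],d[0]])
def W(x,y): return S+d*x+n*y
E
python3 - <<'E'
from pl import *
from geo import *
print(delta([*W(-.161,0),.238],SYAW+np.pi))
E
```

```text
{'dx': np.float64(-184.0), 'dy': np.float64(-40.5), 'dz': np.float64(22.1), 'az': 0.0132}
```

Emit:
{"api": "carry_out", "payload": {"targets": [{"dx": -60,"dy": -13,"dz": 0,"ax": 0,"ay": 0,"az": 0.013,"jaw": 15},{"dx": -100,"dy": -22,"dz": 0,"ax": 0,"ay": 0,"az": 0.013,"jaw": 15},{"dx": -140,"dy": -31,"dz": 10,"ax": 0,"ay": 0,"az": 0.013,"jaw": 15},{"dx": -170,"dy": -38,"dz": 18,"ax": 0,"ay": 0,"az": 0.013,"jaw": 15},{"dx": -184,"dy": -40.5,"dz": 22,"ax": 0,"ay": 0,"az": 0.013,"jaw": 15},{"dx": -184,"dy": -40.5,"dz": 22,"ax": 0,"ay": 0,"az": 0.013,"jaw": 15},{"dx": -184,"dy": -40.5,"dz": 22,"ax": 0,"ay": 0,"az": 0.013,"jaw": 15},{"dx": -184,"dy": -40.5,"dz": 22,"ax": 0,"ay": 0,"az": 0.013,"jaw": 15}]}}

```text
time_s: 5.43
eef_pos: [0.4924, 0.1445, 0.2369]
tool_rot: [0.649, 0.761, -0.001, -0.001]
ft_force: [-0.3, 0.8, -1.0]
gripper_width: 0.019
```

```bash
cat >> h.py <<'E'
def zoom(im,x0,x1,y0,y1,f,name,lo=None,hi=None):
    c=im[y0:y1,x0:x1]; c=cv2.resize(c,None,fx=f,fy=f,interpolation=cv2.INTER_CUBIC)
    lo,hi=np.percentile(c,1),np.percentile(c,99.5); c=np.clip((c-lo)/(hi-lo),0,1)*255
    c=c.astype(np.uint8)[:,:,::-1].copy()
    for x in range((x0//10+1)*10,x1,10): cv2.putText(c,str(x),(int((x+.5-x0)*f),10),0,.35,(0,0,255))
    for y in range((y0//10+1)*10,y1,10): cv2.putText(c,str(y),(0,int((y+.5-y0)*f)),0,.35,(0,0,255))
    cv2.imwrite(name,c)
E
python3 - <<'E'
from pl import *
from h import *
print(apply(-184,-40.5,22,.013)); check()
t=grab("top",6);s=grab("side",6); np.save("pics/avg_top1.npy",t); np.save("pics/avg_side1.npy",s); check()
zoom(t,190,320,195,260,6,"pics/a1.png"); zoom(s,220,330,200,280,7,"pics/a2.png")
E
```

```text
(array([0.49315567, 0.14416318, 0.2381    ]), 1.7298)
t 5.43 err mm [-0.71  0.37 -1.23] pos [0.4924 0.1445 0.2369] yaw 1.7294 cmdyaw 1.7298 q [-0.0005 -0.0009] F [-0.27  0.76 -0.96] M [ 0.026  0.004 -0.032] w 19.05
t 6.03 err mm [-0.26  0.27 -0.22] pos [0.4929 0.1444 0.2379] yaw 1.73 cmdyaw 1.7298 q [0. 0.] F [-0.05  0.29 -1.3 ] M [0.027 0.007 0.013] w 18.95
```

View pics/a1.png

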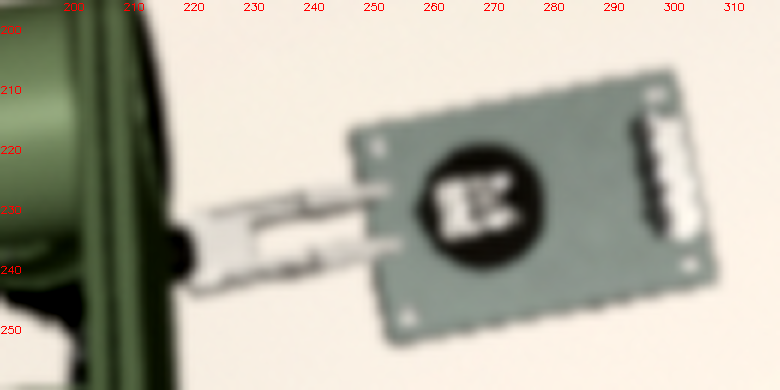

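View pics/a2.png

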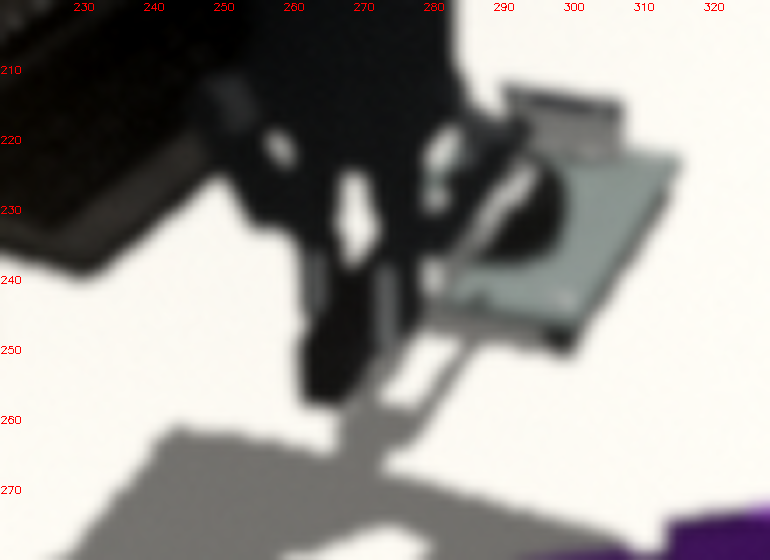

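```bash
cat > lat.py <<'E'
from h import *
from geo import *
def rect(im,nm,z,xr,yr,st=.25e-3):
    xs=np.arange(xr[0],xr[1],st); ys=np.arange(yr[0],yr[1],st); X,Y=np.meshgrid(xs,ys)
    P=S+X[...,None]*d+Y[...,None]*n
    uv=proj(nm,np.c_[P.reshape(-1,2),np.full(X.size,z)]).reshape(*X.shape,2).astype(np.float32)
    return xs,ys,cv2.remap(im.mean(2).astype(np.float32),uv[...,0],uv[...,1],cv2.INTER_CUBIC)
E
python3 - <<'E'
from lat import *
t=np.load("pics/avg_top1.npy"); zu=.0575
xs,ys,Wi=rect(t,"top",zu+.003,(-.13,-.02),(-.035,.035))
cv2.imwrite("pics/w1.png",cv2.resize(np.clip((Wi-60)*2,0,255).astype(np.uint8)[::-1],None,fx=1.8,fy=1.8))
xs,ys,Wc=rect(t,"top",.0447,(-.035,.035),(-.035,.035))
for a,b in ((-.019,-.012),(-.012,-.006),(-.006,0),(.006,.012)):
    p=Wc[:,(xs>a)&(xs<b)].mean(1); m=abs(ys)<.021; p=p[m]; yy=ys[m]; lv=(p.min()+p.max())/2
    i=np.nonzero(p>lv)[0]; print("clip",a,b,"edges",yy[i[0]],yy[i[-1]],"mid",(yy[i[0]]+yy[i[-1]])/2)
p=Wc[abs(ys)<.010].mean(0);print("clip x profile",[(float((x*1e3).round(1)),int(v)) for x,v in zip(xs[::8],p[::8])])
xs,ys,Wi=rect(t,"top",zu+.002,(-.13,-.02),(-.035,.035))
for a in np.arange(-.075,-.03,.004):
    p=Wi[:,(xs>=a)&(xs<a+.004)].mean(1); print(round(a,3),p[::10].astype(int))
E
```

```text
clip -0.019 -0.012 edges -0.012499999999999983 0.012500000000000039 mid 2.7755575615628914e-17
clip -0.012 -0.006 edges -0.012749999999999984 0.01300000000000004 mid 0.00012500000000002787
clip -0.006 0 edges -0.012999999999999984 0.012750000000000039 mid -0.00012499999999997236
clip 0.006 0.012 edges -0.011999999999999983 0.012000000000000038 mid 2.7755575615628914e-17
clip x profile [(-35.0, 109), (-33.0, 106), (-31.0, 100), (-29.0, 90), (-27.0, 77), (-25.0, 67), (-23.0, 66), (-21.0, 79), (-19.0, 101), (-17.0, 121), (-15.0, 132), (-13.0, 138), (-11.0, 140), (-9.0, 136), (-7.0, 125), (-5.0, 112), (-3.0, 107), (-1.0, 109), (1.0, 113), (3.0, 116), (5.0, 116), (7.0, 113), (9.0, 108), (11.0, 97), (13.0, 82), (15.0, 70), (17.0, 62), (19.0, 59), (21.0, 59), (23.0, 62), (25.0, 71), (27.0, 86), (29.0, 99), (31.0, 106), (33.0, 108)]
-0.075 [150 150 150 150 150 147 137 123 119 124 132 140 146 149 147 137 118 105
 113 124 130 137 144 149 149 149 149 149]
-0.071 [150 150 150 150 149 147 140 131 130 134 137 142 146 149 147 136 117 108
 118 130 136 141 145 148 149 149 149 149]
-0.067 [150 150 150
[... 500 characters left out ...]
 108 115 125 131 127 115 108 108 110 109 103 104
 117 127 121 108 101 101 104 105 104 103]
-0.047 [110 110 110 110 110 110 110 112 122 128 124 114 108 108 108 107 104 108
 120 127 120 111 105 104 105 108 111 111]
-0.043 [111 111 111 111 111 111 111 114 122 126 121 113 109 108 109 108 109 113
 120 123 118 111 108 107 110 119 124 123]
-0.039 [111 111 111 111 111 111 111 112 115 117 115 111 109 108 108 108 108 110
 113 114 111 108 107 108 110 114 117 117]
-0.035 [111 111 111 111 111 110 110 109 110 110 108 107 105 103 103 105 107 108
 108 108 108 107 107 107 106 107 107 107]
-0.031 [111 111 111 111 110 110 108 106 105 101  96  91  87  83  82  88  97 103
 106 107 108 108 108 107 106 106 106 106]
```

View pics/w1.png

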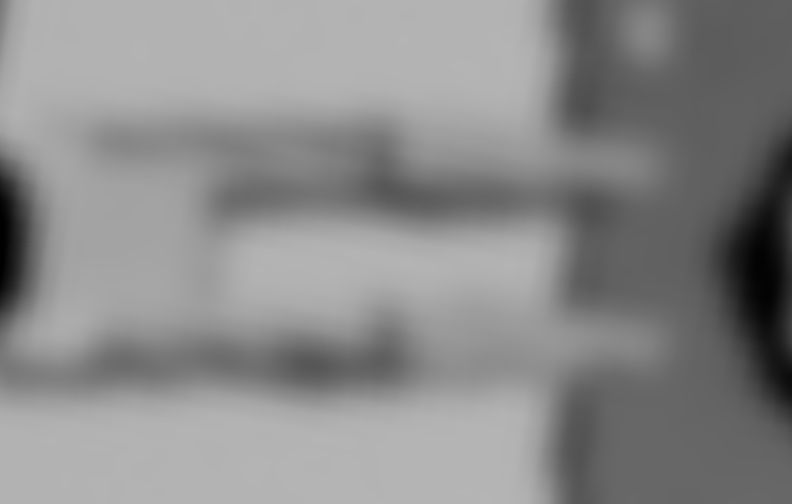

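Emit:
{"api": "carry_out", "payload": {"targets": [{"dx": -7,"dy": 0,"dz": 0,"ax": 0,"ay": 0,"az": 0,"jaw": 15},{"dx": -14,"dy": 0,"dz": 3,"ax": 0,"ay": 0,"az": 0,"jaw": 15},{"dx": -14,"dy": 0,"dz": 8,"ax": 0,"ay": 0,"az": 0,"jaw": 15},{"dx": -14,"dy": 0,"dz": 12,"ax": 0,"ay": 0,"az": 0,"jaw": 15},{"dx": -14,"dy": 0,"dz": 12,"ax": 0,"ay": 0,"az": 0,"jaw": 15},{"dx": -14,"dy": 0,"dz": 12,"ax": 0,"ay": 0,"az": 0,"jaw": 15},{"dx": -14,"dy": 0,"dz": 12,"ax": 0,"ay": 0,"az": 0,"jaw": 15}]}}

```text
time_s: 6.62
eef_pos: [0.495, 0.1305, 0.2256]
tool_rot: [0.649, 0.761, -0.0, -0.0]
ft_force: [0.6, 0.3, -1.3]
gripper_width: 0.0188
```

```bash
python3 - <<'E'
from pl import *
from lat import *
print(apply(-14,0,12,0)); check()
t=grab("top",6);s=grab("side",2); np.save("pics/avg_top2.npy",t); check()
zoom(t,225,305,205,255,9,"pics/a3.png"); zoom(s,240,320,205,265,9,"pics/a4.png")
zu=.0455
xs,ys,Wi=rect(t,"top",zu+.002,(-.07,-.015),(-.035,.035))
for a in np.arange(-.049,-.017,.002):
    p=Wi[:,(xs>=a)&(xs<a+.002)].mean(1); print(round(a,3),p[20:-20:10].astype(int))
E
```

```text
(array([0.49537235, 0.13033978, 0.2261    ]), 1.7298)
t 6.62 err mm [-0.32  0.18 -0.48] pos [0.495  0.1305 0.2256] yaw 1.7298 cmdyaw 1.7298 q [-0.0001 -0.0002] F [ 0.58  0.31 -1.28] M [0.071 0.006 0.01 ] w 18.8
t 7.02 err mm [-0.23  0.2  -0.16] pos [0.4951 0.1305 0.2259] yaw 1.7299 cmdyaw 1.7298 q [0.0001 0.0001] F [ 0.97 -0.84 -1.56] M [0.096 0.004 0.007] w 18.84
-0.049 [106 105 104 104 103 106 118 129 129 119 109 105 105 104 101 103 118 130
 131 121 108 101 100 102]
-0.047 [109 109 109 108 106 108 120 130 131 122 112 107 106 105 102 105 121 132
 132 121 111 105 103 104]
-0.045 [111 111 111 109 107 110 123 133 133 123 113 109 108 106 101 106 122 133
 131 120 111 107 105 107]
-0.043 [111 111 111 109 107 111 125 134 133 123 113 109 108 105 100 105 121 131
 128 117 109 107 106 110]
-0.041 [110 110 111 109 107 112 125 134 132 121 111 108 108 104  97 102 118 128
 125 114 107 106 107 111]
-0.039 [110 110 110 110 108 112 123 131 128 116 109 107 107 103  96  99 115 126
 121 111 106 106 107 110]
-0.037 [111 110 111 110 108 110 120 128 124 113 107 107 107 103  96  99 115 125
 120 110 105 106 
[... 262 characters left out ...]
17 103  96  92  88  87  92 104 120 126
 120 112 108 107 106 106]
-0.029 [111 110 110 109 109 112 120 122 111  95  84  79  74  75  83  99 116 123
 119 112 108 107 106 106]
-0.027 [111 110 110 109 108 109 114 114 101  83  71  66  64  66  73  89 107 116
 115 110 108 107 106 106]
-0.025 [111 110 109 108 105 101 103 102  90  73  63  61  61  62  67  79  95 104
 105 105 106 107 106 106]
-0.023 [110 109 108 104  98  90  88  90  86  76  69  66  66  69  73  79  86  89
  90  95 102 106 107 107]
-0.021 [110 108 104  97  86  76  76  87  95  93  87  83  83  88  92  93  89  81
  76  83  95 104 107 107]
-0.019 [110 106  98  86  73  65  74  95 111 115 111 106 104 109 114 113 103  84
  70  73  87 100 106 107]
```

View pics/a3.png

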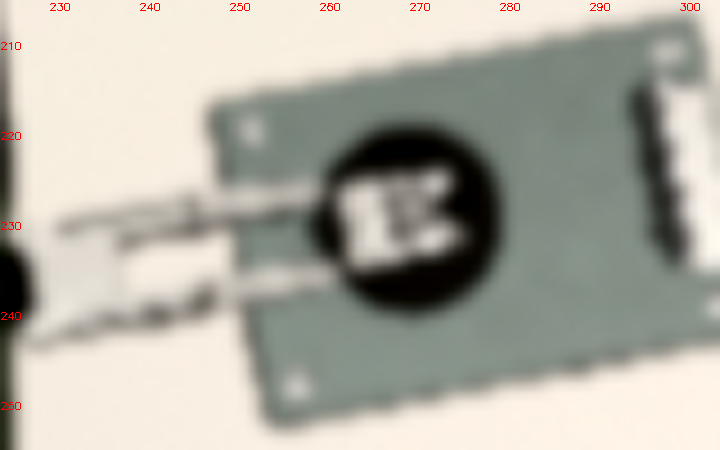

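View pics/a4.png

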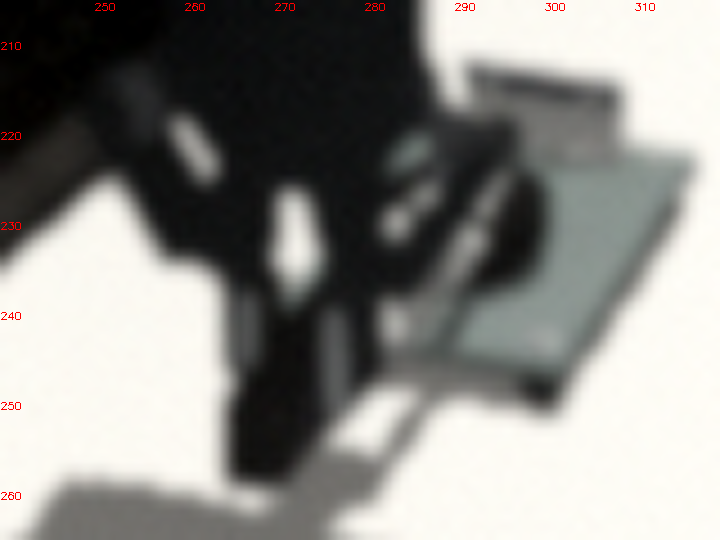

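Emit:
{"api": "carry_out", "payload": {"targets": [{"dx": -2.5,"dy": 0,"dz": 0,"ax": 0,"ay": 0,"az": 0,"jaw": 15},{"dx": -2.5,"dy": 0,"dz": 0,"ax": 0,"ay": 0,"az": 0,"jaw": 15},{"dx": -2.5,"dy": 0,"dz": 1,"ax": 0,"ay": 0,"az": 0,"jaw": 15},{"dx": -2.5,"dy": 0,"dz": 1,"ax": 0,"ay": 0,"az": 0,"jaw": 15}]}}

```text
time_s: 7.35
eef_pos: [0.4956, 0.1279, 0.2248]
tool_rot: [0.649, 0.761, 0.0, 0.0]
ft_force: [0.8, 0.0, -1.5]
gripper_width: 0.0191
```

```bash
cat >> pl.py <<'E'
def sense(k=6,cam="top"):
    from cell import manip,optics
    F=[];M=[];Pz=[];ims=[]
    for _ in range(k):
        ims.append(optics.grab_frame(cam).astype(float)); s=manip.get_state(); F.append(s["ft_force"]);M.append(s["moment"]);Pz.append(s["eef_pos"])
    F,M=np.array(F),np.array(M); c=load()
    print("t",round(s["time_s"],2),"F",F.mean(0).round(2),"M",M.mean(0).round(3),"sd",F.std(0).round(2),M.std(0).round(3),"perr",(1e3*(np.mean(Pz,0)-c["p"])).round(2),"z",np.mean(Pz,0)[2].round(4),"q",s["tool_rot"].round(4)[2:])
    return np.mean(ims,0)
E
python3 - <<'E'
from pl import *
apply(-2.5,0,1,0); check(); sense(5)
E
```

```text
t 7.35 err mm [-0.2   0.04 -0.3 ] pos [0.4956 0.1279 0.2248] yaw 1.7297 cmdyaw 1.7298 q [0.     0.0001] F [ 0.75  0.03 -1.48] M [-0.088 -0.058 -0.021] w 19.09
t 7.6 F [-0.18 -0.05 -0.36] M [-0.036 -0.027 -0.008] sd [0.72 0.39 0.18] [0.043 0.033 0.03 ] perr [-0.2   0.1  -0.23] z 0.2249 q [0. 0.]
```

Emit:
{"api": "carry_out", "payload": {"targets": [{"dx": 0,"dy": 0,"dz": 0.6,"ax": 0,"ay": 0,"az": 0,"jaw": 15},{"dx": 0,"dy": 0,"dz": 0.6,"ax": 0,"ay": 0,"az": 0,"jaw": 15},{"dx": 0,"dy": 0,"dz": 0.6,"ax": 0,"ay": 0,"az": 0,"jaw": 15}]}}

```text
time_s: 7.85
eef_pos: [0.4956, 0.1281, 0.2244]
tool_rot: [0.649, 0.761, 0.0, 0.0]
ft_force: [0.4, -0.2, -0.1]
gripper_width: 0.019
```

```bash
python3 - <<'E'
from pl import *
apply(0,0,.6,0); sense(6)
E
```

```text
t 8.15 F [0.09 0.55 0.4 ] M [-0.106  0.002  0.005] sd [0.33 0.46 0.32] [0.033 0.026 0.025] perr [-0.19  0.18 -0.15] z 0.2244 q [0.0001 0.0001]
```

```bash
python3 - <<'E'
from pl import *
from lat import *
t=sense(6); np.save("pics/avg_top3.npy",t)
def sub(yy,p,lo,hi,up=True):
    m=(yy>lo)&(yy<hi); q=p[m]; v=yy[m]; w=np.clip(q-np.percentile(q,30),0,None); return (w*v).sum()/w.sum()
for zu in (.0417,.0445):
    xs,ys,Wc=rect(t,"top",zu+.003,(-.035,.035),(-.035,.035))
    r=[]
    for a,b in ((-.016,-.011),(-.011,-.006),(.007,.011)):
        p=Wc[:,(xs>a)&(xs<b)].mean(1); m=abs(ys)<.021; p=p[m]; yy=ys[m]; pk=p.max(); 
        lv=(p.min()+pk)/2
        k=np.nonzero(np.diff(np.sign(p-lv)))[0]; e=[yy[i]+(lv-p[i])/(p[i+1]-p[i])*.25e-3 for i in (k[0],k[-1])]; r.append((round(sum(e)/2*1e3,2),round((e[1]-e[0])*1e3,1)))
    print(zu,"clip mid,width mm",r)
    xs,ys,Wi=rect(t,"top",zu+.002,(-.07,-.015),(-.035,.035)); 
    for a in (-.036,-.033,-.030,-.027):
        p=Wi[:,(xs>=a)&(xs<a+.003)].mean(1); l=sub(ys,p,-.0195,-.0065); u=sub(ys,p,.0055,.0185); pl_=ys[(ys>-.018)&(ys<-.007)][np.argmax(p[(ys>-.018)&(ys<-.007)])]; pu=ys[(ys>.007)&(ys<.018)][np.argmax(p[(ys>.007)&(ys<.018)])]
        print("   prong",a,(l*1e3).round(2),(u*1e3).round(2),"mid",((l+u)*500).round(2),"peak",pl_*1e3,pu*1e3)
zoom(t,240,290,210,250,14,"pics/a5.png")
E
```

```text
t 8.45 F [-0.06  0.42  0.51] M [-0.084 -0.01   0.019] sd [0.54 0.39 0.4 ] [0.014 0.021 0.023] perr [-0.2   0.16 -0.2 ] z 0.2243 q [0.0001 0.    ]
0.0417 clip mid,width mm [(np.float64(0.06), np.float64(25.7)), (np.float64(-0.03), np.float64(25.9)), (np.float64(0.09), np.float64(24.1))]
   prong -0.036 -11.74 13.9 mid 1.08 peak -11.749999999999982 13.750000000000039
   prong -0.033 -12.4 13.82 mid 0.71 peak -12.249999999999982 13.500000000000039
   prong -0.03 -13.49 13.87 mid 0.19 peak -12.999999999999984 13.500000000000039
   prong -0.027 -13.85 14.16 mid 0.16 peak -13.499999999999984 13.500000000000039
0.0445 clip mid,width mm [(np.float64(-0.4), np.float64(25.6)), (np.float64(-0.5), np.float64(25.9)), (np.float64(-0.36), np.float64(24.1))]
   prong -0.036 -12.18 13.42 mid 0.62 peak -11.999999999999982 13.000000000000039
   prong -0.033 -12.82 13.29 mid 0.23 peak -12.749999999999984 13.000000000000039
   prong -0.03 -13.93 13.37 mid -0.28 peak -13.499999999999984 13.000000000000039
   prong -0.027 -14.3 13.87 mid -0.21 peak -13.999999999999984 13.000000000000039
```

View pics/a5.png

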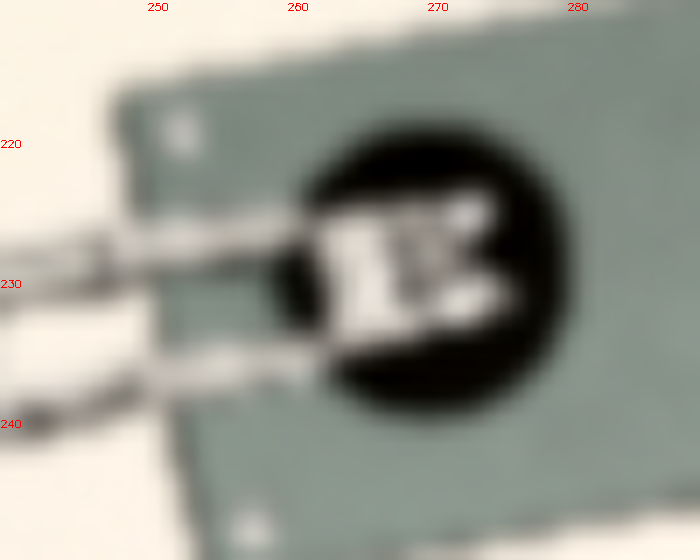

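Emit:
{"api": "carry_out", "payload": {"targets": [{"dx": -1,"dy": -0.2,"dz": 0,"ax": 0,"ay": 0,"az": 0,"jaw": 15},{"dx": -2,"dy": -0.2,"dz": 0,"ax": 0,"ay": 0,"az": 0,"jaw": 15},{"dx": -3.5,"dy": -0.2,"dz": 0,"ax": 0,"ay": 0,"az": 0,"jaw": 15},{"dx": -5,"dy": -0.2,"dz": 0,"ax": 0,"ay": 0,"az": 0,"jaw": 15},{"dx": -6.5,"dy": -0.2,"dz": 0,"ax": 0,"ay": 0,"az": 0,"jaw": 15},{"dx": -8,"dy": -0.2,"dz": 0,"ax": 0,"ay": 0,"az": 0,"jaw": 15}]}}

```text
time_s: 8.95
eef_pos: [0.4967, 0.1199, 0.2243]
tool_rot: [0.649, 0.761, 0.0, 0.0]
ft_force: [-0.4, 0.9, 1.3]
gripper_width: 0.0188
```

```bash
python3 - <<'E'
from pl import *
from h import *
apply(-8,-.2,0,0); t=sense(6); zoom(t,240,290,210,250,14,"pics/a6.png")
E
```

```text
t 9.25 F [-0.15  0.18  0.92] M [-0.226 -0.042 -0.009] sd [0.31 0.54 0.51] [0.039 0.029 0.029] perr [-0.16 -0.1  -0.23] z 0.2243 q [-0.0001  0.0002]
```

View pics/a6.png

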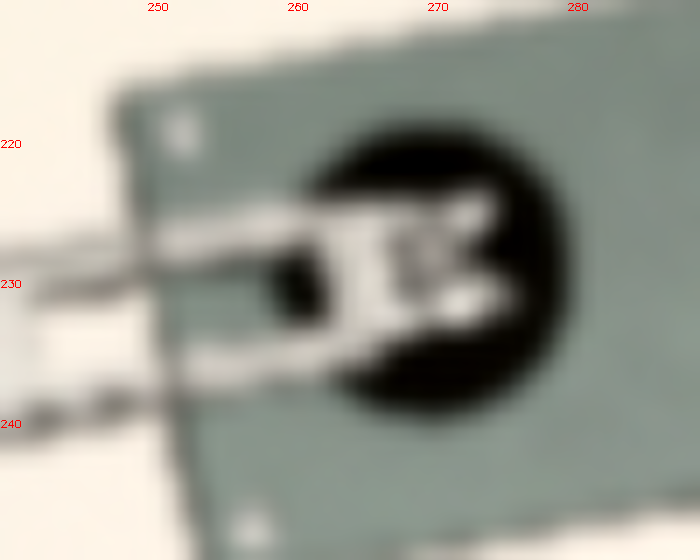

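Emit:
{"api": "carry_out", "payload": {"targets": [{"dx": -2,"dy": 0,"dz": -0.4,"ax": 0,"ay": 0,"az": 0,"jaw": 15},{"dx": -4,"dy": 0,"dz": -0.4,"ax": 0,"ay": 0,"az": 0,"jaw": 15},{"dx": -6,"dy": 0,"dz": -0.4,"ax": 0,"ay": 0,"az": 0,"jaw": 15},{"dx": -8,"dy": 0,"dz": -0.4,"ax": 0,"ay": 0,"az": 0,"jaw": 15},{"dx": -10,"dy": 0,"dz": -0.4,"ax": 0,"ay": 0,"az": 0,"jaw": 15},{"dx": -12,"dy": 0,"dz": -0.4,"ax": 0,"ay": 0,"az": 0,"jaw": 15}]}}

```text
time_s: 9.75
eef_pos: [0.4985, 0.108, 0.2246]
tool_rot: [0.649, 0.761, 0.0, -0.0]
ft_force: [0.2, 1.0, 1.2]
gripper_width: 0.0188
```

```bash
python3 - <<'E'
from pl import *
from h import *
apply(-12,0,-.4,0); t=sense(6); zoom(t,240,290,210,250,14,"pics/a7.png")
E
```

```text
t 10.05 F [ 0.17 -0.56  0.61] M [-0.236 -0.032 -0.002] sd [0.41 0.51 0.44] [0.043 0.02  0.047] perr [-0.2  -0.2  -0.31] z 0.2246 q [-0.0001  0.0001]
```

View pics/a7.png

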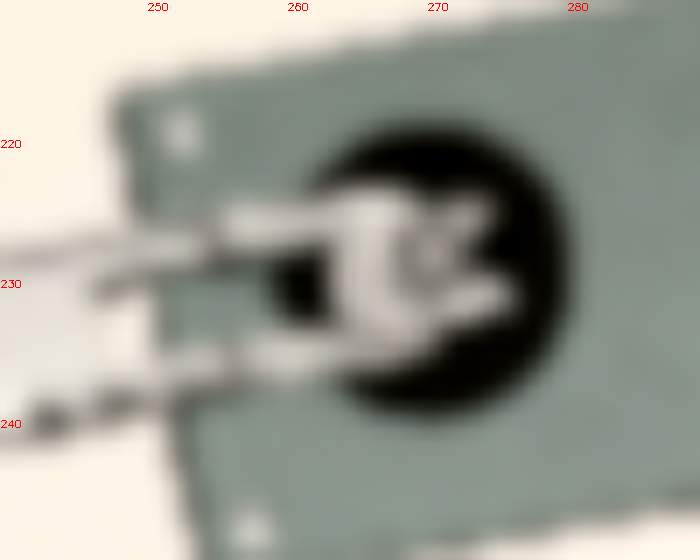

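Emit:
{"api": "carry_out", "payload": {"targets": [{"dx": -2,"dy": 0,"dz": -0.2,"ax": 0,"ay": 0,"az": 0,"jaw": 15},{"dx": -4,"dy": 0,"dz": -0.2,"ax": 0,"ay": 0,"az": 0,"jaw": 15},{"dx": -6,"dy": 0,"dz": -0.2,"ax": 0,"ay": 0,"az": 0,"jaw": 15},{"dx": -8,"dy": 0,"dz": -0.2,"ax": 0,"ay": 0,"az": 0,"jaw": 15},{"dx": -10,"dy": 0,"dz": -0.2,"ax": 0,"ay": 0,"az": 0,"jaw": 15},{"dx": -12,"dy": 0,"dz": -0.2,"ax": 0,"ay": 0,"az": 0,"jaw": 15}]}}

```text
time_s: 10.55
eef_pos: [0.5003, 0.0968, 0.2248]
tool_rot: [0.649, 0.761, 0.001, -0.001]
ft_force: [-1.0, 5.9, 0.9]
gripper_width: 0.019
```

```bash
python3 - <<'E'
from pl import *
from h import *
apply(-12,0,-.2,0); t=sense(5); zoom(t,240,290,210,250,14,"pics/a8.png")
E
```

```text
t 10.8 F [-0.67  3.74  0.63] M [ 0.462  0.087 -0.017] sd [0.22 0.61 0.78] [0.015 0.015 0.033] perr [-0.33  0.25 -0.28] z 0.2248 q [ 0.0001 -0.0002]
```

View pics/a8.png

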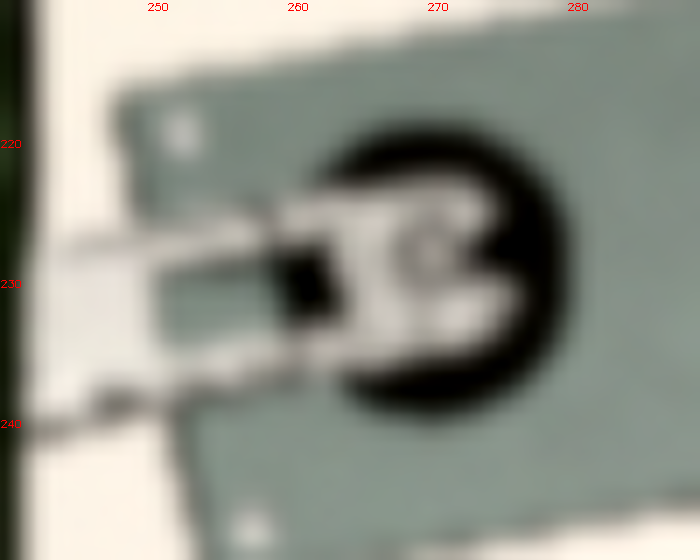

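Emit:
{"api": "carry_out", "payload": {"targets": [{"dx": -2,"dy": 0,"dz": 0,"ax": 0,"ay": 0,"az": 0,"jaw": 15},{"dx": -4,"dy": 0,"dz": 0,"ax": 0,"ay": 0,"az": 0,"jaw": 15},{"dx": -6,"dy": 0,"dz": 0,"ax": 0,"ay": 0,"az": 0,"jaw": 15},{"dx": -8,"dy": 0,"dz": 0,"ax": 0,"ay": 0,"az": 0,"jaw": 15},{"dx": -10,"dy": 0,"dz": 0,"ax": 0,"ay": 0,"az": 0,"jaw": 15}]}}

```text
time_s: 11.22
eef_pos: [0.5019, 0.0866, 0.2248]
tool_rot: [0.649, 0.761, 0.0, -0.0]
ft_force: [-0.4, 3.5, 2.2]
gripper_width: 0.0187
```

```bash
python3 - <<'E'
from pl import *
from h import *
apply(-10,0,0,0); t=sense(4); zoom(t,240,290,210,250,14,"pics/a9.png")
s=grab("side",2); zoom(s,240,320,200,265,9,"pics/a9s.png")
E
```

```text
t 11.42 F [-0.02  0.58  0.47] M [0.084 0.005 0.004] sd [0.21 0.46 0.57] [0.088 0.028 0.016] perr [-0.16 -0.33 -0.29] z 0.2248 q [-0.0004  0.0005]
```

View pics/a9.png

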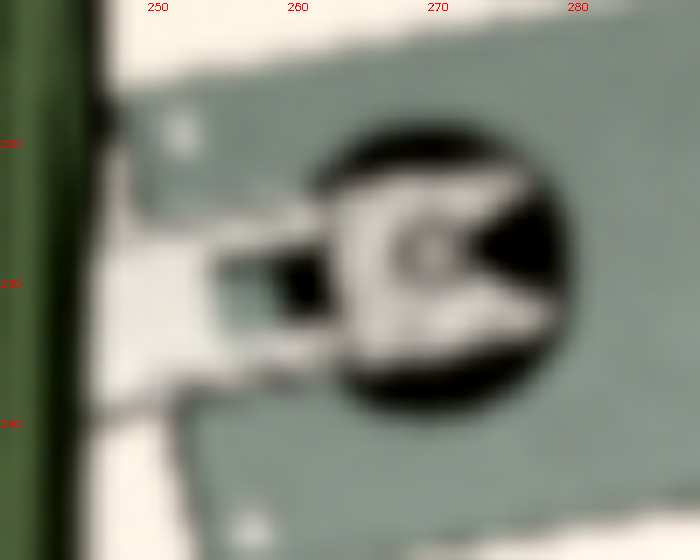

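View pics/a9s.png

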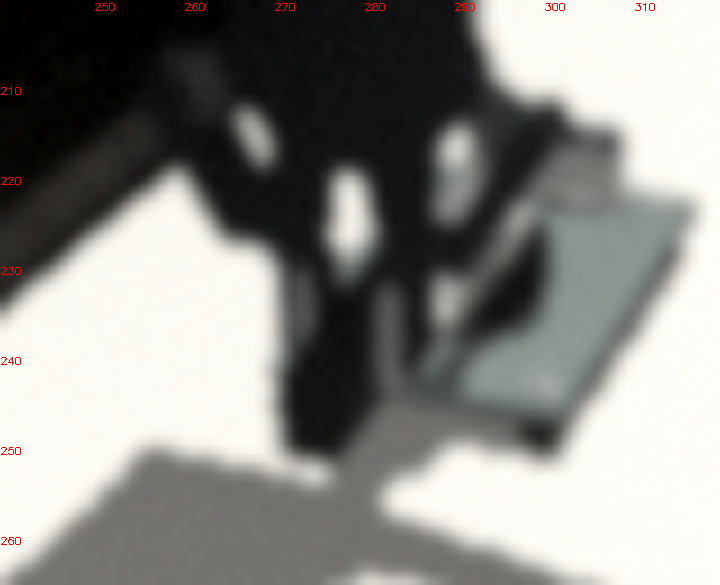

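Emit:
{"api": "carry_out", "payload": {"targets": [{"dx": -2,"dy": 0,"dz": 0,"ax": 0,"ay": 0,"az": 0,"jaw": 15},{"dx": -4,"dy": 0,"dz": 0,"ax": 0,"ay": 0,"az": 0,"jaw": 15},{"dx": -6,"dy": 0,"dz": 0,"ax": 0,"ay": 0,"az": 0,"jaw": 15},{"dx": -8,"dy": 0,"dz": 0,"ax": 0,"ay": 0,"az": 0,"jaw": 15},{"dx": -10,"dy": 0,"dz": 0,"ax": 0,"ay": 0,"az": 0,"jaw": 15}]}}

```text
time_s: 11.93
eef_pos: [0.5036, 0.0763, 0.2249]
tool_rot: [0.649, 0.761, -0.0, 0.0]
ft_force: [0.6, 0.5, 0.7]
gripper_width: 0.0191
```

```bash
python3 - <<'E'
from pl import *
from h import *
apply(-10,0,0,0); t=sense(5); zoom(t,240,290,210,250,14,"pics/a10.png")
E
```

```text
t 12.18 F [-0.22 -0.8   0.47] M [-0.178 -0.012  0.008] sd [0.29 0.51 0.44] [0.045 0.013 0.013] perr [-0.12 -0.33 -0.24] z 0.2249 q [-0.0001  0.0003]
```

View pics/a10.png

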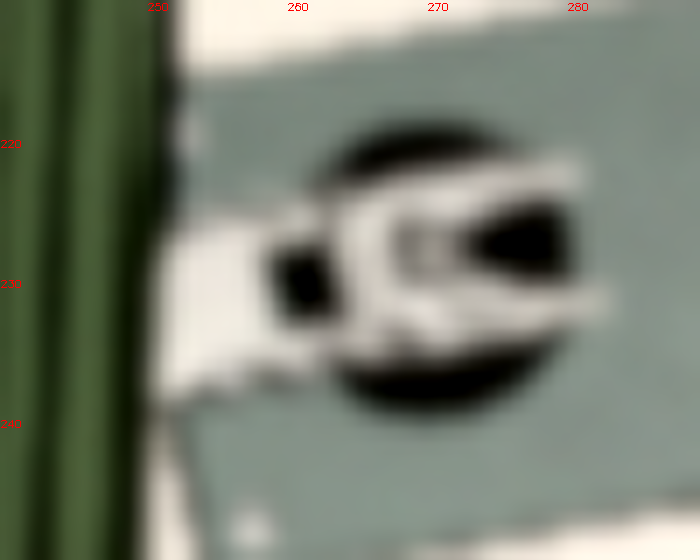

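Emit:
{"api": "carry_out", "payload": {"targets": [{"dx": -2,"dy": 0,"dz": 0,"ax": 0,"ay": 0,"az": 0,"jaw": 15},{"dx": -4,"dy": 0,"dz": 0,"ax": 0,"ay": 0,"az": 0,"jaw": 15},{"dx": -6,"dy": 0,"dz": 0,"ax": 0,"ay": 0,"az": 0,"jaw": 15},{"dx": -8,"dy": 0,"dz": 0,"ax": 0,"ay": 0,"az": 0,"jaw": 15},{"dx": -10,"dy": 0,"dz": 0,"ax": 0,"ay": 0,"az": 0,"jaw": 15}]}}

```text
time_s: 12.6
eef_pos: [0.5052, 0.0666, 0.2249]
tool_rot: [0.649, 0.761, 0.0, -0.0]
ft_force: [0.1, -0.1, 0.3]
gripper_width: 0.0188
```

```bash
python3 - <<'E'
from pl import *
from h import *
apply(-10,0,0,0); t=sense(5); zoom(t,240,290,210,250,14,"pics/a11.png")
E
```

```text
t 12.85 F [-0.1  -0.62  0.89] M [-0.198 -0.026 -0.011] sd [0.26 0.69 0.31] [0.068 0.037 0.024] perr [-0.18 -0.19 -0.26] z 0.2248 q [-0.0001  0.0001]
```

View pics/a11.png

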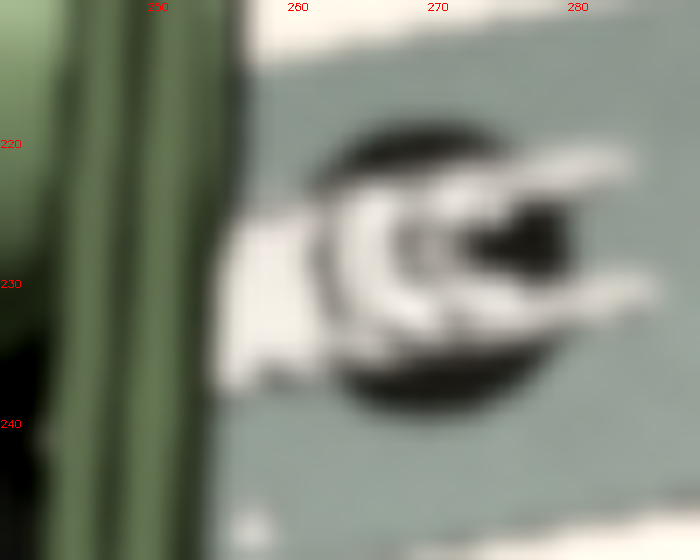

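```bash
python3 - <<'E'
from lat import *
from pl import *
t=sense(4); np.save("pics/avg_top4.npy",t)
xs,ys,Wi=rect(t,"top",.0445+.001,(.02,.06),(-.03,.03))
for lo,hi in ((-.0155,-.0095),(.0095,.0155)):
    p=Wi[(ys>lo)&(ys<hi)].mean(0); print([(float((x*1e3).round(1)),int(v)) for x,v in zip(xs[40::6],p[40::6])])
# spindle tip and slot end
xs,ys,Wi=rect(t,"top",.0445+.0105,(-.05,.03),(-.03,.03))
p=Wi[abs(ys)<.006].mean(0); print([(float((x*1e3).round(1)),int(v)) for x,v in zip(xs[::8],p[::8])])
for a in (.032,.035,.038):
    q=Wi
xs,ys,Wi=rect(t,"top",.0445+.003,(.02,.06),(-.03,.03))
for a in (.029,.032,.035):
    p=Wi[:,(xs>a)&(xs<a+.003)].mean(1); f=lambda lo,hi:(lambda m:(ys[m]*np.clip(p[m]-p[m].min(),0,None)).sum()/np.clip(p[m]-p[m].min(),0,None).sum())((ys>lo)&(ys<hi))
    print(a,f(-.019,-.006)*1e3,f(.006,.019)*1e3)
E
```

```text
t 13.05 F [-0.33 -0.6   0.77] M [-0.217 -0.046  0.025] sd [0.63 0.69 0.52] [0.006 0.04  0.035] perr [-0.23  0.06 -0.27] z 0.2248 q [-0.      0.0001]
[(30.0, 129), (31.5, 129), (33.0, 128), (34.5, 127), (36.0, 125), (37.5, 124), (39.0, 122), (40.5, 120), (42.0, 117), (43.5, 113), (45.0, 111), (46.5, 109), (48.0, 109), (49.5, 109), (51.0, 109), (52.5, 109), (54.0, 109), (55.5, 109), (57.0, 109), (58.5, 109)]
[(30.0, 127), (31.5, 127), (33.0, 126), (34.5, 125), (36.0, 123), (37.5, 122), (39.0, 121), (40.5, 119), (42.0, 115), (43.5, 112), (45.0, 109), (46.5, 107), (48.0, 106), (49.5, 106), (51.0, 106), (52.5, 106), (54.0, 106), (55.5, 107), (57.0, 107), (58.5, 107)]
[(-50.0, 84), (-48.0, 79), (-46.0, 70), (-44.0, 66), (-42.0, 74), (-40.0, 94), (-38.0, 118), (-36.0, 134), (-34.0, 141), (-32.0, 143), (-30.0, 143), (-28.0, 143), (-26.0, 141), (-24.0, 135), (-22.0, 122), (-20.0, 109), (-18.0, 111), (-16.0, 126), (-14.0, 136), (-12.0, 139), (-10.0, 138), (-8.0, 133), (-6.0, 121), (-4.0, 110), (-2.0, 107), (0.0, 111), (2.0, 114), (4.0, 113), (6.0, 106), (8.0, 97), (10.0, 87), (12.0, 79), (14.0, 74), (16.0, 68), (18.0, 63), (20.0, 60), (22.0, 61), (24.0, 66), (26.0, 77), (28.0, 90)]
0.029 -12.455478714349685 13.016612371255038
0.032 -11.993410155240033 13.046395776212167
0.035 -11.69233190536268 12.812747587870282
```

Emit:
{"api": "carry_out", "payload": {"targets": [{"dx": -2,"dy": 0,"dz": 0,"ax": 0,"ay": 0,"az": 0,"jaw": 15},{"dx": -4,"dy": 0,"dz": 0,"ax": 0,"ay": 0,"az": 0,"jaw": 15},{"dx": -6,"dy": 0,"dz": 0,"ax": 0,"ay": 0,"az": 0,"jaw": 15},{"dx": -8,"dy": 0,"dz": 0,"ax": 0,"ay": 0,"az": 0,"jaw": 15},{"dx": -9.5,"dy": 0,"dz": 0,"ax": 0,"ay": 0,"az": 0,"jaw": 15},{"dx": -11,"dy": 0,"dz": 0,"ax": 0,"ay": 0,"az": 0,"jaw": 15},{"dx": -11,"dy": 0,"dz": 0,"ax": 0,"ay": 0,"az": 0,"jaw": 15}]}}

```text
time_s: 13.63
eef_pos: [0.5069, 0.0556, 0.2248]
tool_rot: [0.649, 0.761, -0.0, 0.0]
ft_force: [0.6, 0.0, -0.1]
gripper_width: 0.0185
```

```bash
python3 - <<'E'
from pl import *
from h import *
apply(-11,0,0,0); t=sense(5); zoom(t,240,300,205,250,12,"pics/a12.png")
E
```

```text
t 13.88 F [ 0.39 -0.43  0.31] M [-0.215 -0.062 -0.006] sd [0.44 0.51 0.12] [0.025 0.027 0.044] perr [-0.22 -0.07 -0.29] z 0.2248 q [-0.0001  0.0001]
```

View pics/a12.png

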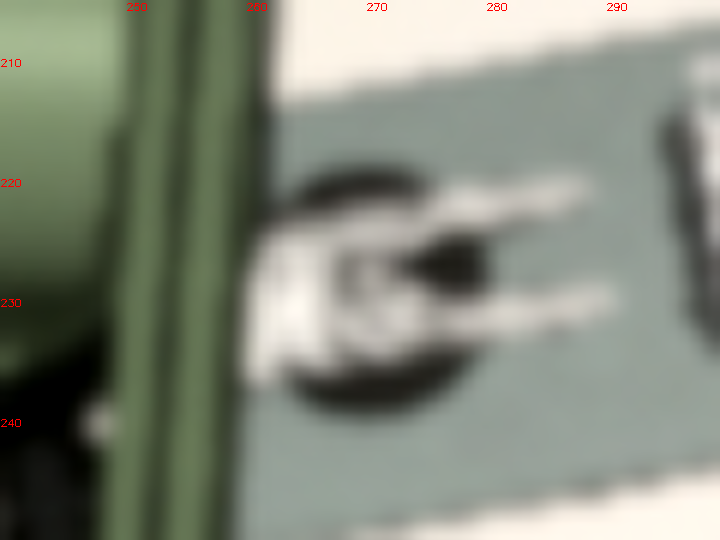

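Emit:
{"api": "carry_out", "payload": {"targets": [{"dx": 0,"dy": 0,"dz": -1.5,"ax": 0,"ay": 0,"az": 0,"jaw": 15},{"dx": 0,"dy": 0,"dz": -3,"ax": 0,"ay": 0,"az": 0,"jaw": 15},{"dx": 0,"dy": 0,"dz": -4.5,"ax": 0,"ay": 0,"az": 0,"jaw": 15},{"dx": 0,"dy": 0,"dz": -6,"ax": 0,"ay": 0,"az": 0,"jaw": 15}]}}

```text
time_s: 14.22
eef_pos: [0.5066, 0.056, 0.2307]
tool_rot: [0.649, 0.761, -0.0, -0.0]
ft_force: [0.0, -0.3, -1.4]
gripper_width: 0.0191
```

```bash
python3 - <<'E'
from pl import *
from h import *
apply(0,0,-6,0); t=sense(5); zoom(t,240,300,205,250,12,"pics/a13.png"); s=grab("side",3); zoom(s,250,330,195,260,9,"pics/a13s.png")
E
```

```text
t 14.47 F [-0.29  0.19 -1.53] M [0.063 0.001 0.007] sd [0.62 0.66 0.25] [0.036 0.013 0.046] perr [-0.31  0.19 -0.2 ] z 0.2309 q [-0.0001 -0.0001]
```

View pics/a13.png

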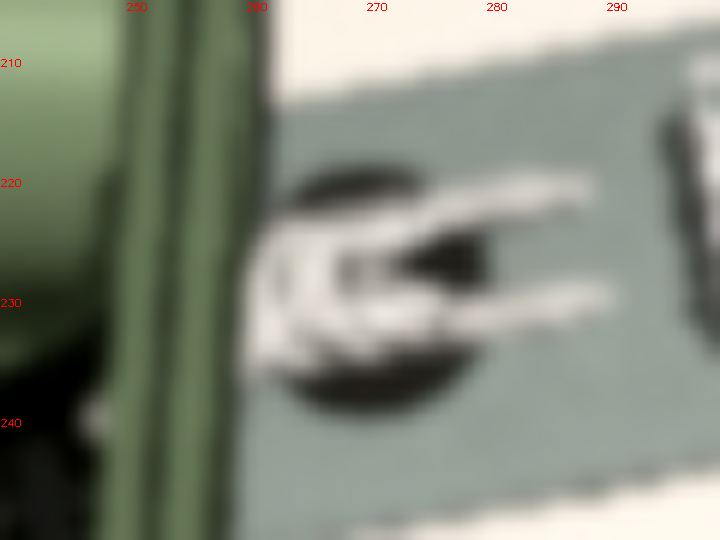

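View pics/a13s.png

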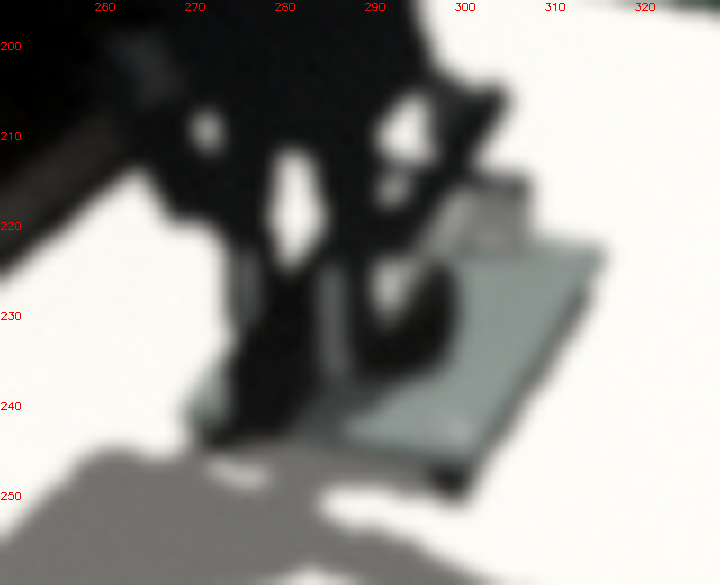

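Emit:
{"api": "carry_out", "payload": {"targets": [{"dx": 0,"dy": 0,"dz": -2,"ax": 0,"ay": 0,"az": 0,"jaw": 15},{"dx": 0,"dy": 0,"dz": -5,"ax": 0,"ay": 0,"az": 0,"jaw": 15},{"dx": 0,"dy": 0,"dz": -9,"ax": 0,"ay": 0,"az": 0,"jaw": 15},{"dx": 0,"dy": 0,"dz": -14,"ax": 0,"ay": 0,"az": 0,"jaw": 15},{"dx": 0,"dy": 0,"dz": -19,"ax": 0,"ay": 0,"az": 0,"jaw": 15},{"dx": 0,"dy": 0,"dz": -24,"ax": 0,"ay": 0,"az": 0,"jaw": 15},{"dx": 0,"dy": 0,"dz": -29,"ax": 0,"ay": 0,"az": 0,"jaw": 15},{"dx": 0,"dy": 0,"dz": -34,"ax": 0,"ay": 0,"az": 0,"jaw": 15},{"dx": 0,"dy": 0,"dz": -38,"ax": 0,"ay": 0,"az": 0,"jaw": 15},{"dx": 0,"dy": 0,"dz": -40,"ax": 0,"ay": 0,"az": 0,"jaw": 15},{"dx": 0,"dy": 0,"dz": -40,"ax": 0,"ay": 0,"az": 0,"jaw": 15}]}}

```text
time_s: 15.53
eef_pos: [0.5071, 0.0559, 0.2716]
tool_rot: [0.649, 0.761, 0.0, 0.001]
ft_force: [0.3, 0.5, -1.3]
gripper_width: 0.0188
```

```bash
python3 - <<'E'
from pl import *
from h import *
apply(0,0,-40,0); t=sense(5); zoom(t,240,300,205,250,12,"pics/a14.png")
E
```

```text
t 15.78 F [ 0.23  0.47 -1.72] M [ 0.054 -0.    -0.008] sd [0.35 0.48 0.43] [0.021 0.025 0.02 ] perr [-0.37  0.14 -0.41] z 0.2707 q [-0.0003 -0.0003]
```

View pics/a14.png

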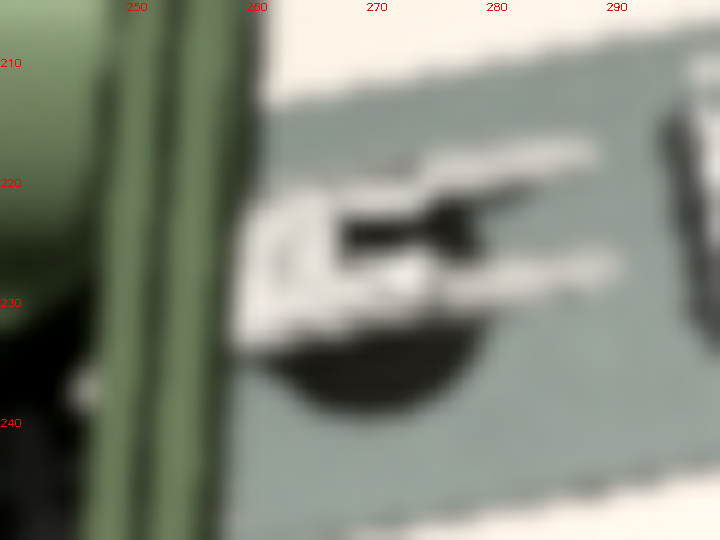

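Emit:
{"api": "carry_out", "payload": {"targets": [{"dx": 4,"dy": 0.5,"dz": 0,"ax": 0,"ay": 0,"az": 0,"jaw": 15},{"dx": 12,"dy": 1.5,"dz": 0,"ax": 0,"ay": 0,"az": 0,"jaw": 15},{"dx": 25,"dy": 3,"dz": 0,"ax": 0,"ay": 0,"az": 0,"jaw": 15},{"dx": 42,"dy": 5,"dz": 0,"ax": 0,"ay": 0,"az": 0,"jaw": 15},{"dx": 63,"dy": 8,"dz": 0,"ax": 0,"ay": 0,"az": 0,"jaw": 15},{"dx": 87,"dy": 11,"dz": 0,"ax": 0,"ay": 0,"az": 0,"jaw": 15},{"dx": 111,"dy": 14,"dz": 0,"ax": 0,"ay": 0,"az": 0,"jaw": 15},{"dx": 135,"dy": 17,"dz": 0,"ax": 0,"ay": 0,"az": 0,"jaw": 15},{"dx": 159,"dy": 20,"dz": 0,"ax": 0,"ay": 0,"az": 0,"jaw": 15},{"dx": 183,"dy": 24,"dz": 0,"ax": 0,"ay": 0,"az": 0,"jaw": 15},{"dx": 207,"dy": 27,"dz": 0,"ax": 0,"ay": 0,"az": 0,"jaw": 15},{"dx": 228,"dy": 30,"dz": 0,"ax": 0,"ay": 0,"az": 0,"jaw": 15}]}}

```text
time_s: 16.78
eef_pos: [0.4997, 0.288, 0.2706]
tool_rot: [0.648, 0.761, 0.0, -0.0]
ft_force: [1.2, 0.5, -2.5]
gripper_width: 0.0189
```

Emit:
{"api": "carry_out", "payload": {"targets": [{"dx": 17,"dy": 2,"dz": 0,"ax": 0,"ay": 0,"az": 0,"jaw": 15},{"dx": 29,"dy": 4,"dz": 2,"ax": 0,"ay": 0,"az": 0,"jaw": 15},{"dx": 36,"dy": 5,"dz": 7,"ax": 0,"ay": 0,"az": 0,"jaw": 15},{"dx": 39,"dy": 5.5,"dz": 14,"ax": 0,"ay": 0,"az": 0,"jaw": 15},{"dx": 40,"dy": 5.5,"dz": 23,"ax": 0,"ay": 0,"az": 0,"jaw": 15},{"dx": 40,"dy": 5.5,"dz": 34,"ax": 0,"ay": 0,"az": 0,"jaw": 15},{"dx": 40,"dy": 5.5,"dz": 45,"ax": 0,"ay": 0,"az": 0,"jaw": 15},{"dx": 40,"dy": 5.5,"dz": 56,"ax": 0,"ay": 0,"az": 0,"jaw": 15},{"dx": 40,"dy": 5.5,"dz": 66,"ax": 0,"ay": 0,"az": 0,"jaw": 15},{"dx": 40,"dy": 5.5,"dz": 74,"ax": 0,"ay": 0,"az": 0,"jaw": 15},{"dx": 40,"dy": 5.5,"dz": 78,"ax": 0,"ay": 0,"az": 0,"jaw": 15},{"dx": 40,"dy": 5.5,"dz": 80,"ax": 0,"ay": 0,"az": 0,"jaw": 15}]}}

```text
time_s: 17.78
eef_pos: [0.4992, 0.3258, 0.1896]
tool_rot: [0.649, 0.761, -0.001, -0.0]
ft_force: [-0.4, -1.1, -1.1]
gripper_width: 0.0188
```

```bash
python3 - <<'E'
from pl import *
from h import *
apply(228,30,0,0);apply(40,5.5,80,0); check(); t=sense(5); zoom(t,110,230,205,260,6,"pics/a15.png"); s=grab("side",3); zoom(s,200,320,210,320,6,"pics/a15s.png")
E
```

```text
t 17.78 err mm [-0.5  -0.23 -1.47] pos [0.4992 0.3258 0.1896] yaw 1.7294 cmdyaw 1.7298 q [-0.0008 -0.0004] F [-0.36 -1.13 -1.08] M [0.08  0.019 0.02 ] w 18.8
t 18.03 F [-0.19  0.08 -1.98] M [ 0.039  0.006 -0.018] sd [0.63 0.63 0.38] [0.055 0.026 0.017] perr [-0.07  0.17 -0.18] z 0.1909 q [0.0007 0.0003]
```

View pics/a15.png

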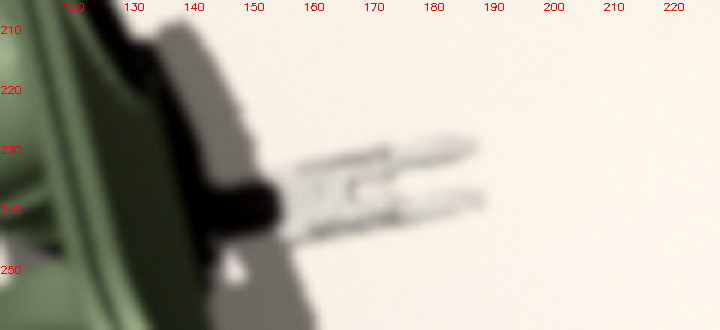

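View pics/a15s.png

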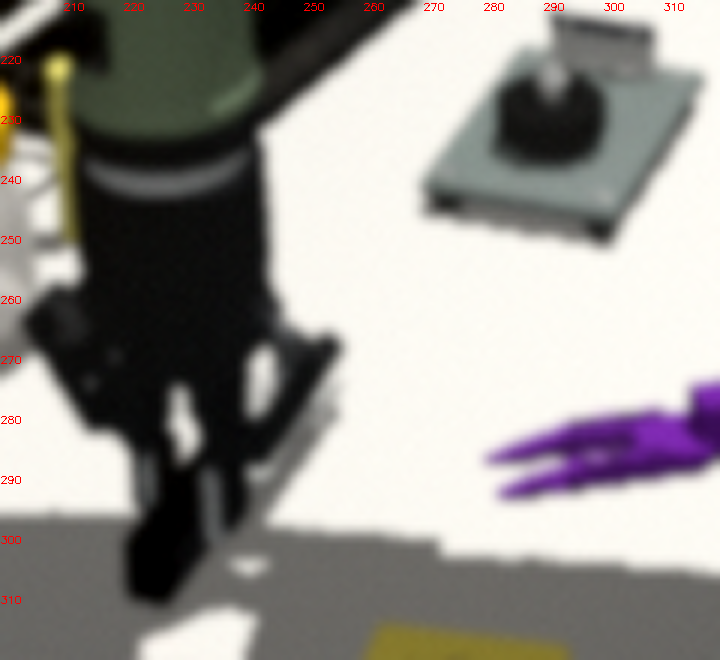

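Emit:
{"api": "carry_out", "payload": {"targets": [{"dx": 0,"dy": 0,"dz": 2,"ax": 0,"ay": 0,"az": 0,"jaw": 15},{"dx": 0,"dy": 0,"dz": 4,"ax": 0,"ay": 0,"az": 0,"jaw": 15},{"dx": 0,"dy": 0,"dz": 6,"ax": 0,"ay": 0,"az": 0,"jaw": 15},{"dx": 0,"dy": 0,"dz": 8,"ax": 0,"ay": 0,"az": 0,"jaw": 15},{"dx": 0,"dy": 0,"dz": 9,"ax": 0,"ay": 0,"az": 0,"jaw": 15},{"dx": 0,"dy": 0,"dz": 10,"ax": 0,"ay": 0,"az": 0,"jaw": 15},{"dx": 0,"dy": 0,"dz": 10,"ax": 0,"ay": 0,"az": 0,"jaw": 15}]}}

```text
time_s: 18.77
eef_pos: [0.4995, 0.3261, 0.1806]
tool_rot: [0.649, 0.761, -0.0, -0.0]
ft_force: [1.4, 0.1, -1.0]
gripper_width: 0.019
```

```bash
python3 - <<'E'
from pl import *
apply(0,0,10,0); t=sense(5)
E
```

```text
t 19.02 F [-0.09 -0.1  -1.9 ] M [0.026 0.016 0.01 ] sd [0.35 0.4  0.11] [0.02  0.024 0.02 ] perr [-0.22  0.14 -0.28] z 0.1808 q [0.0001 0.    ]
```

Emit:
{"api": "carry_out", "payload": {"targets": [{"dx": 0,"dy": 0,"dz": 0.5,"ax": 0,"ay": 0,"az": 0,"jaw": 15},{"dx": 0,"dy": 0,"dz": 1,"ax": 0,"ay": 0,"az": 0,"jaw": 15},{"dx": 0,"dy": 0,"dz": 1,"ax": 0,"ay": 0,"az": 0,"jaw": 15},{"dx": 0,"dy": 0,"dz": 1,"ax": 0,"ay": 0,"az": 0,"jaw": 15}]}}

```text
time_s: 19.35
eef_pos: [0.4996, 0.3262, 0.1804]
tool_rot: [0.649, 0.761, 0.0, 0.0]
ft_force: [-1.9, -2.1, 4.0]
gripper_width: 0.0191
```

```bash
python3 - <<'E'
from pl import *
apply(0,0,1,0); t=sense(4)
E
```

```text
t 19.55 F [-2.07 -1.07  5.35] M [-0.126  0.349 -0.016] sd [0.52 0.32 0.32] [0.014 0.036 0.035] perr [-0.13  0.2   0.34] z 0.1804 q [0.0002 0.0001]
```

Emit:
{"api": "carry_out", "payload": {"targets": [{"dx": 0,"dy": 0,"dz": -0.5,"ax": 0,"ay": 0,"az": 0,"jaw": 15},{"dx": 0,"dy": 0,"dz": -0.5,"ax": 0,"ay": 0,"az": 0,"jaw": 30},{"dx": 0,"dy": 0,"dz": -0.5,"ax": 0,"ay": 0,"az": 0,"jaw": 40},{"dx": 0,"dy": 0,"dz": -0.5,"ax": 0,"ay": 0,"az": 0,"jaw": 48},{"dx": 0,"dy": 0,"dz": -5,"ax": 0,"ay": 0,"az": 0,"jaw": 48},{"dx": 0,"dy": 0,"dz": -25,"ax": 0,"ay": 0,"az": 0,"jaw": 48},{"dx": 0,"dy": 0,"dz": -50,"ax": 0,"ay": 0,"az": 0,"jaw": 70},{"dx": 0,"dy": 0,"dz": -85,"ax": 0,"ay": 0,"az": 0,"jaw": 80},{"dx": 0,"dy": 0,"dz": -110,"ax": 0,"ay": 0,"az": 0,"jaw": 80},{"dx": 0,"dy": 0,"dz": -110,"ax": 0,"ay": 0,"az": 0,"jaw": 80}]}}

```text
time_s: 20.38
eef_pos: [0.502, 0.3274, 0.2972]
tool_rot: [0.649, 0.761, 0.006, 0.003]
ft_force: [1.2, 1.8, 0.2]
gripper_width: 0.0801
```

```bash
python3 - <<'E'
from pl import *
from h import *
apply(0,0,-110,0); t=sense(4); np.save("pics/avg_top5.npy",t); zoom(t,110,230,205,260,6,"pics/a16.png"); s=grab("side",4); np.save("pics/avg_side5.npy",s); zoom(s,200,320,210,320,6,"pics/a16s.png"); check()
E
```

```text
t 20.58 F [-0.12 -0.01 -0.8 ] M [-0.021  0.025 -0.003] sd [0.26 0.26 0.87] [0.015 0.033 0.025] perr [0.08 0.3  1.06] z 0.2912 q [-0.0011 -0.0005]
t 20.78 err mm [-0.85 -0.15 -2.06] pos [0.4989 0.3259 0.288 ] yaw 1.7298 cmdyaw 1.7298 q [-0.0015 -0.0007] F [ 0.83 -0.14  0.3 ] M [ 0.012  0.006 -0.032] w 79.9
```

View pics/a16.png

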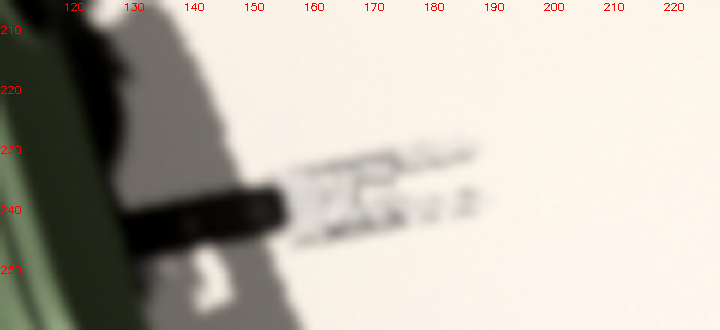

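View pics/a16s.png

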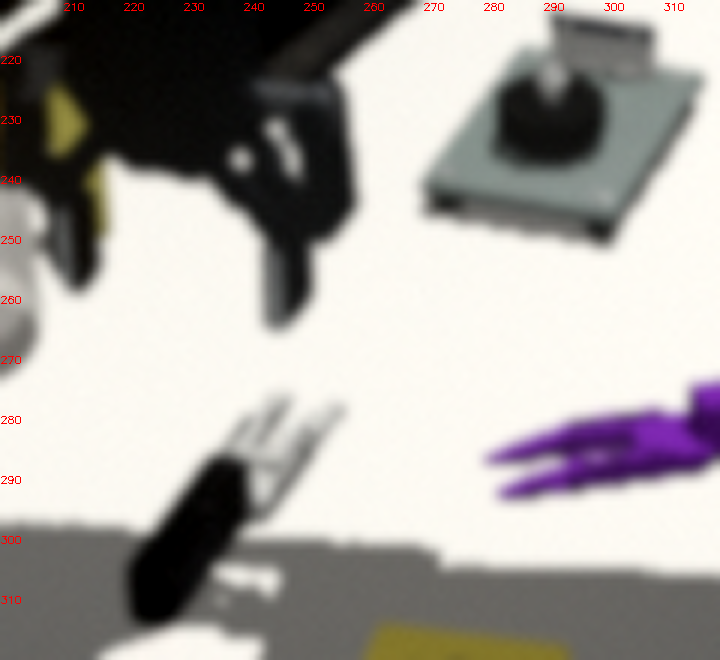

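```bash
python3 - <<'E'
from h import *
from pl import *
t=np.load("pics/avg_top5.npy"); s=np.load("pics/avg_side5.npy")
ct=hullpts(contour(t,(252,290,212,246),72)); cs=hullpts(contour(s,(276,308,214,246),90))
for z in (.0237,.0264):
    for n,c in (("top",ct),("side",cs)):
        print(z,n,*fit(lambda p:cyl([p[0],p[1],z],p[2],.018),{n:c},[.519,-.0147,.0265]))
print(fit(lambda p:cyl(p,.0264,.018),{"top":ct,"side":cs},[.519,-.0147,.0265]))
# book corners
zoom(t,375,460,175,275,6,"pics/b1.png"); zoom(s,295,395,160,215,7,"pics/b2.png")
g=t.mean(2); print(g[226,400],g[226,470],g[226,375])
cb=contour(t,(370,465,175,280),110); h=cv2.minAreaRect(cb.astype(np.float32)); print(h)
E
```

```text
0.0237 top [ 0.51952018 -0.01499686  0.02522034] {'top': (0.2, -0.01)}
0.0237 side [ 0.51967946 -0.01593777  0.02677122] {'side': (0.45, -0.09)}
0.0264 top [ 0.51906999 -0.01501705  0.02516333] {'top': (0.2, -0.01)}
0.0264 side [ 0.5173661  -0.01168645  0.02665444] {'side': (0.44, -0.09)}
(array([ 0.51910303, -0.01476458,  0.02437553]), {'top': (0.48, 0.43), 'side': (0.46, -0.18)})
64.75 151.0 152.16666666666666
((415.31109619140625, 226.2017059326172), (80.34605407714844, 58.101505279541016), 82.48043060302734)
```

View pics/b1.png

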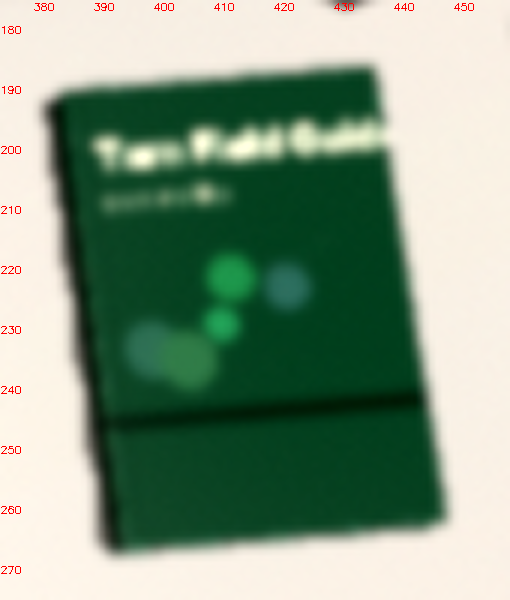

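View pics/b2.png

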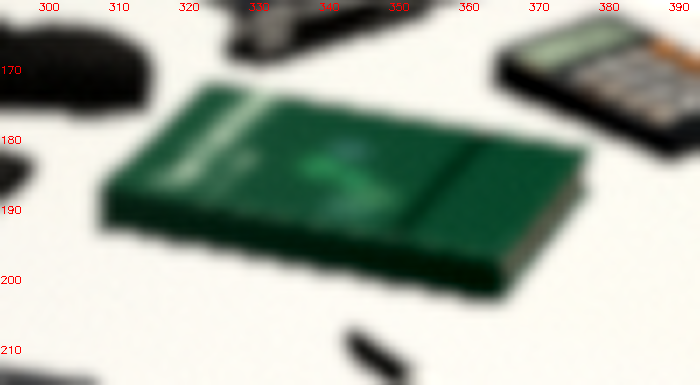

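```bash
python3 - <<'E'
from pl import *
from h import *
check()
print(delta([.5189,-.0150,.200],1.7298))
c=[atz("top",p,.024) for p in ((384,190),(435,186),(447,262),(392,266))]; print(np.round(c,4),np.mean(c,0).round(4), [np.linalg.norm(c[i]-c[(i+1)%4]).round(4) for i in range(4)])
E
```

```text
t 20.78 err mm [-0.85 -0.15 -2.06] pos [0.4989 0.3259 0.288 ] yaw 1.7298 cmdyaw 1.7298 q [-0.0015 -0.0007] F [ 0.83 -0.14  0.3 ] M [ 0.012  0.006 -0.032] w 79.9
{'dx': np.float64(-339.7), 'dy': np.float64(-35.1), 'dz': np.float64(90.1), 'az': -0.0}
[[ 0.6185 -0.3292  0.024 ]
 [ 0.6252 -0.4694  0.024 ]
 [ 0.4175 -0.4795  0.024 ]
 [ 0.4116 -0.3336  0.024 ]] [ 0.5182 -0.4029  0.024 ] [np.float64(0.1404), np.float64(0.208), np.float64(0.1461), np.float64(0.2069)]
```

Emit:
{"api": "carry_out", "payload": {"targets": [{"dx": -40,"dy": -4,"dz": 0,"ax": 0,"ay": 0,"az": 0,"jaw": 80},{"dx": -80,"dy": -8,"dz": 0,"ax": 0,"ay": 0,"az": 0,"jaw": 80},{"dx": -120,"dy": -12,"dz": 0,"ax": 0,"ay": 0,"az": 0,"jaw": 80},{"dx": -160,"dy": -16,"dz": 0,"ax": 0,"ay": 0,"az": 0,"jaw": 80},{"dx": -200,"dy": -20,"dz": 0,"ax": 0,"ay": 0,"az": 0,"jaw": 80},{"dx": -240,"dy": -25,"dz": 0,"ax": 0,"ay": 0,"az": 0,"jaw": 80},{"dx": -280,"dy": -29,"dz": 0,"ax": 0,"ay": 0,"az": 0,"jaw": 80},{"dx": -310,"dy": -32,"dz": 0,"ax": 0,"ay": 0,"az": 0,"jaw": 80},{"dx": -330,"dy": -34,"dz": 0,"ax": 0,"ay": 0,"az": 0,"jaw": 80},{"dx": -339.5,"dy": -35,"dz": 0,"ax": 0,"ay": 0,"az": 0,"jaw": 80},{"dx": -339.5,"dy": -35,"dz": 20,"ax": 0,"ay": 0,"az": 0,"jaw": 80},{"dx": -339.5,"dy": -35,"dz": 40,"ax": 0,"ay": 0,"az": 0,"jaw": 80}]}}

```text
time_s: 21.78
eef_pos: [0.5196, -0.0152, 0.2504]
tool_rot: [0.649, 0.761, 0.001, 0.001]
ft_force: [1.0, 0.4, -1.2]
gripper_width: 0.0799
```

Emit:
{"api": "carry_out", "payload": {"targets": [{"dx": 0,"dy": 0,"dz": 0,"ax": 0,"ay": 0,"az": 0,"jaw": 80},{"dx": 0,"dy": 0,"dz": 0,"ax": 0,"ay": 0,"az": 0,"jaw": 80},{"dx": 0,"dy": 0,"dz": 0,"ax": 0,"ay": 0,"az": 0,"jaw": 80}]}}

```text
time_s: 22.03
eef_pos: [0.5189, -0.014, 0.2502]
tool_rot: [0.648, 0.761, 0.0, 0.0]
ft_force: [0.6, -0.9, 0.2]
gripper_width: 0.0802
```

```bash
python3 - <<'E'
from pl import *
from h import *
apply(-339.5,-35,40,0); s=sense(3,"side"); check(); zoom(s,240,340,170,260,7,"pics/r1.png")
t=grab("top",2);zoom(t,230,310,190,260,8,"pics/r1t.png")
E
```

```text
t 22.18 F [ 0.26 -0.3  -0.03] M [ 0.025 -0.006 -0.001] sd [0.44 0.43 0.6 ] [0.025 0.006 0.015] perr [0.38 0.55 0.86] z 0.251 q [0.0006 0.001 ]
t 22.18 err mm [0.41 0.47 1.  ] pos [ 0.5194 -0.0143  0.2511] yaw 1.7306 cmdyaw 1.7298 q [0.0006 0.001 ] F [-0.24 -0.21 -0.78] M [-0.006 -0.014  0.01 ] w 79.58
```

View pics/r1.png

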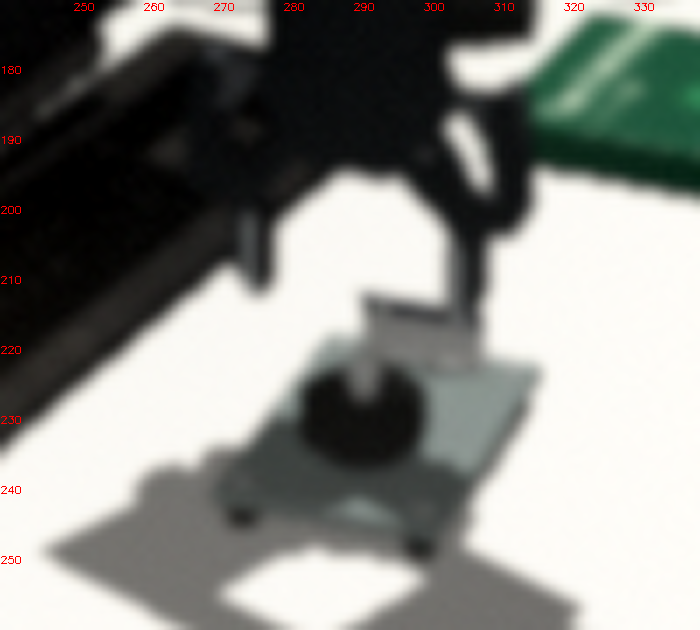

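```bash
python3 - <<'E'
from h import *
from geo import *
c=np.array([.5194,-.0143])
for z in (.078,.084,.091):
    print(z,[proj("side",np.r_[c+n*y,z])[0].round(1) for y in (-.054,-.040,.040,.054)])
E
```

```text
0.078 [array([308.7, 218.9]), array([304. , 218.2]), array([277.9, 214.1]), array([273.4, 213.4])]
0.084 [array([308.7, 217. ]), array([304. , 216.3]), array([277.8, 212.3]), array([273.3, 211.6])]
0.091 [array([308.7, 214.9]), array([304. , 214.1]), array([277.8, 210.1]), array([273.3, 209.4])]
```

Emit:
{"api": "carry_out", "payload": {"targets": [{"dx": 0,"dy": 0,"dz": 20,"ax": 0,"ay": 0,"az": 0,"jaw": 80},{"dx": 0,"dy": 0,"dz": 38,"ax": 0,"ay": 0,"az": 0,"jaw": 80},{"dx": 0,"dy": 0,"dz": 48,"ax": 0,"ay": 0,"az": 0,"jaw": 75},{"dx": 0,"dy": 0,"dz": 51.5,"ax": 0,"ay": 0,"az": 0,"jaw": 70},{"dx": 0,"dy": 0,"dz": 51.5,"ax": 0,"ay": 0,"az": 0,"jaw": 65},{"dx": 0,"dy": 0,"dz": 51.5,"ax": 0,"ay": 0,"az": 0,"jaw": 60},{"dx": 0,"dy": 0,"dz": 51.5,"ax": 0,"ay": 0,"az": 0,"jaw": 57},{"dx": 0,"dy": 0,"dz": 51.5,"ax": 0,"ay": 0,"az": 0,"jaw": 52},{"dx": 0,"dy": 0,"dz": 51.5,"ax": 0,"ay": 0,"az": 0,"jaw": 48},{"dx": 0,"dy": 0,"dz": 51.5,"ax": 0,"ay": 0,"az": 0,"jaw": 48},{"dx": 0,"dy": 0,"dz": 51.5,"ax": 0,"ay": 0,"az": 0,"jaw": 48},{"dx": 0,"dy": 0,"dz": 51.5,"ax": 0,"ay": 0,"az": 0,"jaw": 48}]}}

```text
time_s: 23.28
eef_pos: [0.5196, -0.0148, 0.1997]
tool_rot: [0.649, 0.761, 0.001, 0.001]
ft_force: [0.2, -0.7, 5.6]
gripper_width: 0.0518
```

```bash
python3 - <<'E'
from pl import *
from h import *
apply(0,0,51.5,0); s=sense(4,"side"); check(); zoom(s,240,340,170,260,7,"pics/r2.png")
E
```

```text
t 23.48 F [-0.43  0.32  6.29] M [0.016 0.08  0.01 ] sd [0.34 0.4  0.15] [0.014 0.018 0.012] perr [ 0.63 -0.04  1.14] z 0.1997 q [0.0007 0.0013]
t 23.48 err mm [ 0.65 -0.05  1.15] pos [ 0.5196 -0.0148  0.1998] yaw 1.7298 cmdyaw 1.7298 q [0.0007 0.0013] F [-0.45  0.66  6.44] M [ 0.021  0.067 -0.004] w 51.46
```

View pics/r2.png

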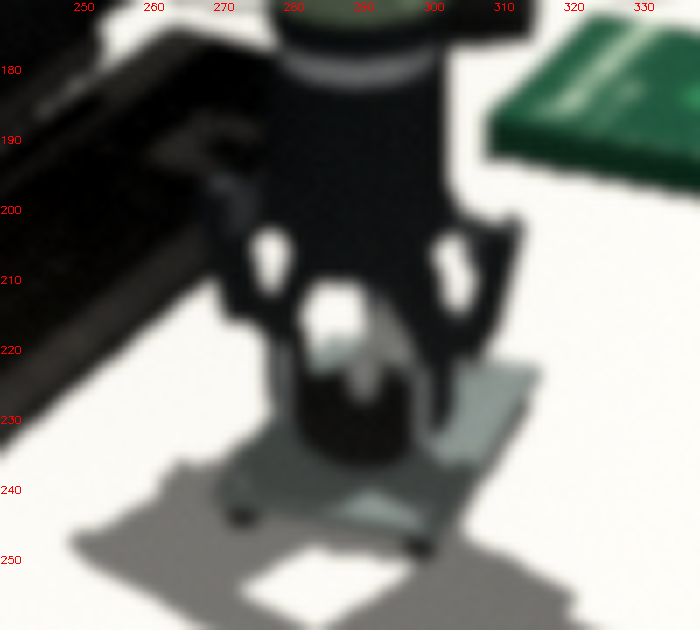

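Emit:
{"api": "carry_out", "payload": {"targets": [{"dx": 0,"dy": 0,"dz": -2,"ax": 0,"ay": 0,"az": 0,"jaw": 48},{"dx": 0,"dy": 0,"dz": -5,"ax": 0,"ay": 0,"az": 0,"jaw": 48},{"dx": 0,"dy": 0,"dz": -10,"ax": 0,"ay": 0,"az": 0,"jaw": 48},{"dx": 0,"dy": 0,"dz": -17,"ax": 0,"ay": 0,"az": 0,"jaw": 48},{"dx": 0,"dy": 0,"dz": -25,"ax": 0,"ay": 0,"az": 0,"jaw": 48},{"dx": 0,"dy": 0,"dz": -35,"ax": 0,"ay": 0,"az": 0,"jaw": 48},{"dx": 0,"dy": 0,"dz": -45,"ax": 0,"ay": 0,"az": 0,"jaw": 48},{"dx": 0,"dy": 0,"dz": -56,"ax": 0,"ay": 0,"az": 0,"jaw": 48},{"dx": 0,"dy": 0,"dz": -66,"ax": 0,"ay": 0,"az": 0,"jaw": 48},{"dx": 0,"dy": 0,"dz": -76,"ax": 0,"ay": 0,"az": 0,"jaw": 48},{"dx": 0,"dy": 0,"dz": -80,"ax": 0,"ay": 0,"az": 0,"jaw": 48},{"dx": 0,"dy": 0,"dz": -80,"ax": 0,"ay": 0,"az": 0,"jaw": 48}]}}

```text
time_s: 24.48
eef_pos: [0.5193, -0.0147, 0.2801]
tool_rot: [0.649, 0.761, 0.001, 0.001]
ft_force: [-0.3, -0.1, -0.4]
gripper_width: 0.0516
```

```bash
python3 - <<'E'
from pl import *
from h import *
apply(0,0,-80,0); s=sense(4,"side"); check(); zoom(s,240,340,150,260,6,"pics/r3.png")
print(delta([.5182,-.4029,.2785],1.7298))
E
```

```text
t 24.68 F [-0.1   0.09 -0.46] M [-0.01  -0.006 -0.008] sd [0.54 0.44 0.41] [0.02  0.02  0.032] perr [-0.41  0.15 -0.35] z 0.2783 q [-0.0004 -0.0007]
t 24.68 err mm [-0.64  0.19 -0.97] pos [ 0.5183 -0.0146  0.2776] yaw 1.7297 cmdyaw 1.7298 q [-0.0004 -0.0007] F [ 0.39  0.4  -0.78] M [-0.011  0.004 -0.038] w 51.8
{'dx': np.float64(-383.1), 'dy': np.float64(-62.2), 'dz': np.float64(0.1), 'az': -0.0}
```

View pics/r3.png

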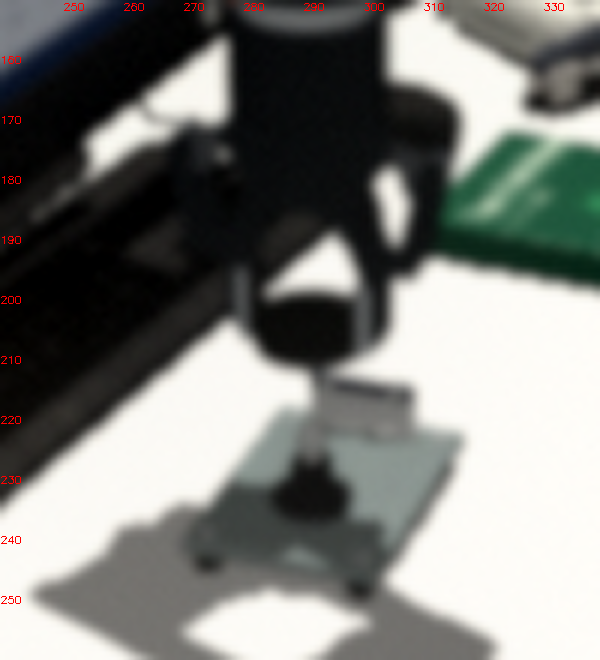

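Emit:
{"api": "carry_out", "payload": {"targets": [{"dx": -15,"dy": -2,"dz": 0,"ax": 0,"ay": 0,"az": 0,"jaw": 48},{"dx": -45,"dy": -7,"dz": 0,"ax": 0,"ay": 0,"az": 0,"jaw": 48},{"dx": -83,"dy": -13,"dz": 0,"ax": 0,"ay": 0,"az": 0,"jaw": 48},{"dx": -122,"dy": -20,"dz": 0,"ax": 0,"ay": 0,"az": 0,"jaw": 48},{"dx": -161,"dy": -26,"dz": 0,"ax": 0,"ay": 0,"az": 0,"jaw": 48},{"dx": -200,"dy": -32,"dz": 0,"ax": 0,"ay": 0,"az": 0,"jaw": 48},{"dx": -239,"dy": -39,"dz": 0,"ax": 0,"ay": 0,"az": 0,"jaw": 48},{"dx": -278,"dy": -45,"dz": 0,"ax": 0,"ay": 0,"az": 0,"jaw": 48},{"dx": -317,"dy": -51,"dz": 0,"ax": 0,"ay": 0,"az": 0,"jaw": 48},{"dx": -350,"dy": -57,"dz": 0,"ax": 0,"ay": 0,"az": 0,"jaw": 48},{"dx": -373,"dy": -60,"dz": 5,"ax": 0,"ay": 0,"az": 0,"jaw": 48},{"dx": -383,"dy": -62,"dz": 15,"ax": 0,"ay": 0,"az": 0,"jaw": 48}]}}

```text
time_s: 25.68
eef_pos: [0.5179, -0.4066, 0.2638]
tool_rot: [0.65, 0.76, -0.001, 0.002]
ft_force: [0.6, -0.2, 0.3]
gripper_width: 0.052
```

Emit:
{"api": "carry_out", "payload": {"targets": [{"dx": 0,"dy": 0,"dz": 15,"ax": 0,"ay": 0,"az": 0,"jaw": 48},{"dx": 0,"dy": 0,"dz": 30,"ax": 0,"ay": 0,"az": 0,"jaw": 48},{"dx": 0,"dy": 0,"dz": 42,"ax": 0,"ay": 0,"az": 0,"jaw": 48},{"dx": 0,"dy": 0,"dz": 50,"ax": 0,"ay": 0,"az": 0,"jaw": 48},{"dx": 0,"dy": 0,"dz": 55,"ax": 0,"ay": 0,"az": 0,"jaw": 48},{"dx": 0,"dy": 0,"dz": 57,"ax": 0,"ay": 0,"az": 0,"jaw": 48},{"dx": 0,"dy": 0,"dz": 57,"ax": 0,"ay": 0,"az": 0,"jaw": 48}]}}

```text
time_s: 26.27
eef_pos: [0.5183, -0.4021, 0.2059]
tool_rot: [0.648, 0.761, 0.0, -0.0]
ft_force: [0.1, -0.2, -0.4]
gripper_width: 0.052
```

```bash
python3 - <<'E'
from pl import *
from h import *
apply(-383,-62,15,0);apply(0,0,57,0); s=sense(4,"side"); check(); zoom(s,290,400,130,220,7,"pics/r4.png")
t=grab("top",2); zoom(t,360,470,170,280,6,"pics/r4t.png")
E
```

```text
t 26.47 F [ 0.18 -0.4  -0.37] M [ 0.028 -0.005  0.007] sd [0.33 0.61 0.63] [0.015 0.027 0.02 ] perr [0.17 0.05 0.6 ] z 0.2072 q [-0.0001  0.001 ]
t 26.47 err mm [ 0.18 -0.13  0.87] pos [ 0.5186 -0.4029  0.2075] yaw 1.73 cmdyaw 1.7298 q [-0.0001  0.001 ] F [-0.12 -1.09 -0.92] M [ 0.027 -0.03  -0.005] w 51.74
```

View pics/r4.png

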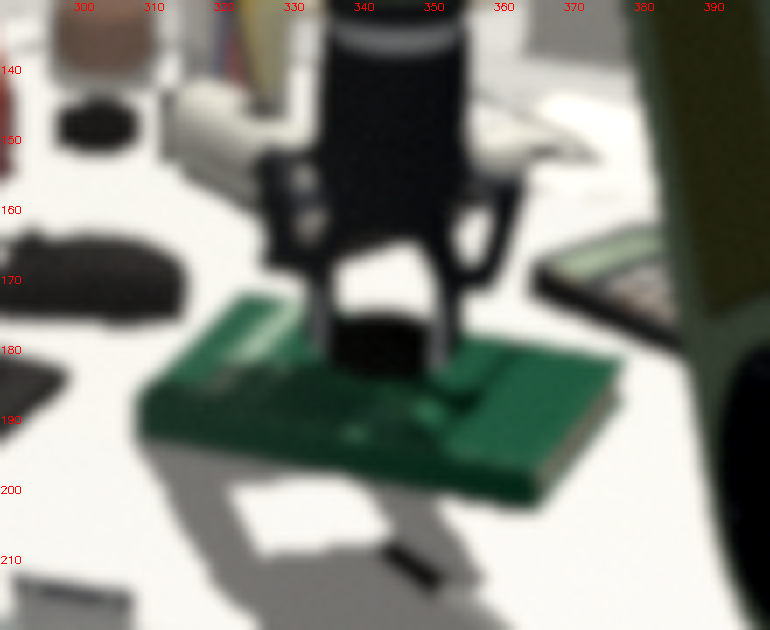

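View pics/r4t.png

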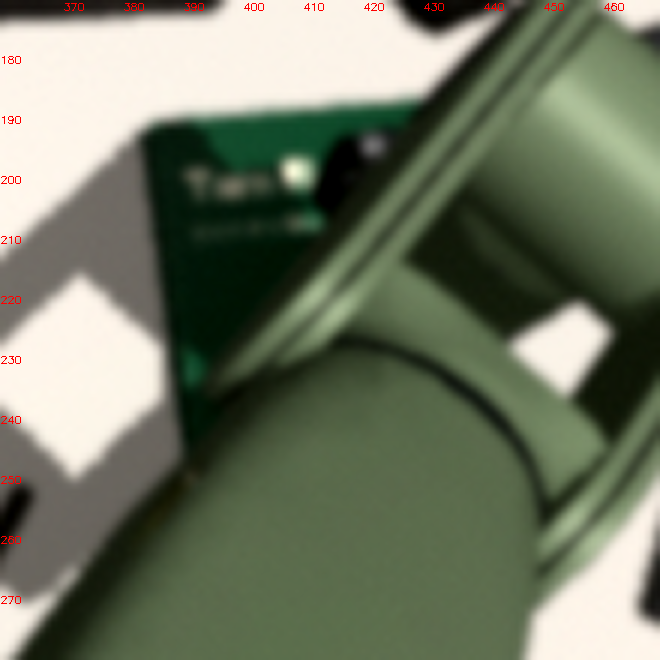

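Emit:
{"api": "carry_out", "payload": {"targets": [{"dx": 0,"dy": 0,"dz": 3,"ax": 0,"ay": 0,"az": 0,"jaw": 48},{"dx": 0,"dy": 0,"dz": 5,"ax": 0,"ay": 0,"az": 0,"jaw": 48},{"dx": 0,"dy": 0,"dz": 6.5,"ax": 0,"ay": 0,"az": 0,"jaw": 48},{"dx": 0,"dy": 0,"dz": 7.5,"ax": 0,"ay": 0,"az": 0,"jaw": 48},{"dx": 0,"dy": 0,"dz": 7.5,"ax": 0,"ay": 0,"az": 0,"jaw": 48},{"dx": 0,"dy": 0,"dz": 7.5,"ax": 0,"ay": 0,"az": 0,"jaw": 48}]}}

```text
time_s: 27.07
eef_pos: [0.518, -0.4026, 0.1986]
tool_rot: [0.649, 0.761, 0.0, -0.0]
ft_force: [-0.8, 0.2, -1.4]
gripper_width: 0.0514
```

```bash
python3 - <<'E'
from pl import *
apply(0,0,7.5,0); s=sense(4,"side")
E
```

```text
t 27.27 F [-0.46 -0.22 -0.6 ] M [ 0.011  0.017 -0.01 ] sd [0.62 0.42 0.17] [0.023 0.017 0.016] perr [-0.23  0.09 -0.25] z 0.1988 q [-0.      0.0001]
```

Emit:
{"api": "carry_out", "payload": {"targets": [{"dx": 0,"dy": 0,"dz": 0.5,"ax": 0,"ay": 0,"az": 0,"jaw": 48},{"dx": 0,"dy": 0,"dz": 1,"ax": 0,"ay": 0,"az": 0,"jaw": 48},{"dx": 0,"dy": 0,"dz": 1,"ax": 0,"ay": 0,"az": 0,"jaw": 48},{"dx": 0,"dy": 0,"dz": 1,"ax": 0,"ay": 0,"az": 0,"jaw": 48}]}}

```text
time_s: 27.6
eef_pos: [0.5181, -0.4026, 0.1978]
tool_rot: [0.649, 0.761, 0.0, -0.0]
ft_force: [-0.5, 0.8, -0.4]
gripper_width: 0.0517
```

```bash
python3 - <<'E'
from pl import *
apply(0,0,1,0); s=sense(4,"side")
E
```

```text
t 27.8 F [ 0.19 -0.09 -0.46] M [-0.001 -0.037 -0.021] sd [0.59 0.69 0.28] [0.021 0.008 0.045] perr [-0.25  0.13 -0.26] z 0.1978 q [-0.  0.]
```

Emit:
{"api": "carry_out", "payload": {"targets": [{"dx": 0,"dy": 0,"dz": 0.4,"ax": 0,"ay": 0,"az": 0,"jaw": 48},{"dx": 0,"dy": 0,"dz": 0.8,"ax": 0,"ay": 0,"az": 0,"jaw": 48},{"dx": 0,"dy": 0,"dz": 0.8,"ax": 0,"ay": 0,"az": 0,"jaw": 48},{"dx": 0,"dy": 0,"dz": 0.8,"ax": 0,"ay": 0,"az": 0,"jaw": 48}]}}

```text
time_s: 28.13
eef_pos: [0.5181, -0.4027, 0.1972]
tool_rot: [0.649, 0.761, 0.0, 0.0]
ft_force: [-0.1, 0.1, 0.5]
gripper_width: 0.0515
```

```bash
python3 - <<'E'
from pl import *
apply(0,0,.8,0); s=sense(4,"side")
E
```

```text
t 28.33 F [-0.05 -0.09  0.33] M [ 0.032 -0.014 -0.015] sd [0.45 0.16 0.53] [0.018 0.021 0.027] perr [-0.23  0.11 -0.2 ] z 0.1971 q [0. 0.]
```

Emit:
{"api": "carry_out", "payload": {"targets": [{"dx": 0,"dy": 0,"dz": 0.5,"ax": 0,"ay": 0,"az": 0,"jaw": 48},{"dx": 0,"dy": 0,"dz": 0.5,"ax": 0,"ay": 0,"az": 0,"jaw": 48},{"dx": 0,"dy": 0,"dz": 0.5,"ax": 0,"ay": 0,"az": 0,"jaw": 48}]}}

```text
time_s: 28.58
eef_pos: [0.5182, -0.4027, 0.1971]
tool_rot: [0.649, 0.761, -0.0, 0.0]
ft_force: [-1.2, 0.9, 5.3]
gripper_width: 0.052
```

```bash
python3 - <<'E'
from pl import *
apply(0,0,.5,0); s=sense(4,"side")
E
```

```text
t 28.78 F [-1.2   1.26  4.55] M [ 0.211  0.158 -0.005] sd [0.61 0.16 0.58] [0.013 0.018 0.04 ] perr [-0.16  0.06  0.28] z 0.1971 q [-0.      0.0002]
```

Contact with the book is firm but light, about 5 N. Next I'll open the jaws slowly and retreat straight up.

Emit:
{"api": "carry_out", "payload": {"targets": [{"dx": 0,"dy": 0,"dz": -0.4,"ax": 0,"ay": 0,"az": 0,"jaw": 48},{"dx": 0,"dy": 0,"dz": -0.4,"ax": 0,"ay": 0,"az": 0,"jaw": 60},{"dx": 0,"dy": 0,"dz": -0.4,"ax": 0,"ay": 0,"az": 0,"jaw": 70},{"dx": 0,"dy": 0,"dz": -0.4,"ax": 0,"ay": 0,"az": 0,"jaw": 80},{"dx": 0,"dy": 0,"dz": -0.4,"ax": 0,"ay": 0,"az": 0,"jaw": 80},{"dx": 0,"dy": 0,"dz": -8,"ax": 0,"ay": 0,"az": 0,"jaw": 80},{"dx": 0,"dy": 0,"dz": -30,"ax": 0,"ay": 0,"az": 0,"jaw": 80},{"dx": 0,"dy": 0,"dz": -65,"ax": 0,"ay": 0,"az": 0,"jaw": 80},{"dx": 0,"dy": 0,"dz": -105,"ax": 0,"ay": 0,"az": 0,"jaw": 80},{"dx": 40,"dy": -10,"dz": -140,"ax": 0,"ay": 0,"az": 0,"jaw": 80},{"dx": 75,"dy": -15,"dz": -155,"ax": 0,"ay": 0,"az": 0,"jaw": 80},{"dx": 110,"dy": -20,"dz": -160,"ax": 0,"ay": 0,"az": 0,"jaw": 80}]}}

```text
time_s: 29.78
eef_pos: [0.482, -0.3001, 0.361]
tool_rot: [0.649, 0.76, -0.0, 0.004]
ft_force: [1.1, -0.2, 1.5]
gripper_width: 0.0802
```

Emit:
{"api": "carry_out", "payload": {"targets": [{"dx": 30,"dy": -20,"dz": 0,"ax": 0,"ay": 0,"az": 0,"jaw": 80},{"dx": 65,"dy": -40,"dz": 0,"ax": 0,"ay": 0,"az": 0,"jaw": 80},{"dx": 100,"dy": -60,"dz": 0,"ax": 0,"ay": 0,"az": 0,"jaw": 80},{"dx": 115,"dy": -70,"dz": 0,"ax": 0,"ay": 0,"az": 0,"jaw": 80},{"dx": 115,"dy": -70,"dz": 0,"ax": 0,"ay": 0,"az": 0,"jaw": 80}]}}

```text
time_s: 30.2
eef_pos: [0.3918, -0.1938, 0.3557]
tool_rot: [0.648, 0.762, 0.0, -0.001]
ft_force: [0.5, 0.8, -0.1]
gripper_width: 0.08
```

```bash
python3 - <<'E'
from pl import *
from h import *
apply(110,-20,-160,0);apply(115,-70,0,0);check()
s=grab("side",3); t=grab("top",3)
cv2.imwrite("pics/f_side.png",s.astype(np.uint8)[:,:,::-1]);cv2.imwrite("pics/f_top.png",t.astype(np.uint8)[:,:,::-1]); np.save("pics/ft.npy",t); np.save("pics/fs.npy",s)
zoom(t,120,200,220,255,9,"pics/f_w.png"); zoom(s,200,320,210,320,5,"pics/f_ws.png"); zoom(s,290,400,160,220,7,"pics/f_b.png")
for c in ("top","side"):
    for l in ("clip","roll","wedge","glue_stick"):
        print(c,l,[(round(r["confidence"],2),(np.array(r["rect"])*[560,420,560,420]).round(1)) for r in finder.spot_in(l,c)[:3]])
E
```

```text
t 30.2 err mm [-2.04  1.04 -1.06] pos [ 0.3918 -0.1938  0.3557] yaw 1.7316 cmdyaw 1.7298 q [ 0.0001 -0.0013] F [ 0.49  0.81 -0.12] M [ 0.015  0.023 -0.032] w 80.03
top clip [(0.7, array([156.2, 239.7,  68.5,  19.3])), (0.45, array([169. , 239.4,  12.8,   9.6]))]
top roll [(0.65, array([415.7, 225.6,  24.7,  20.2]))]
top wedge [(0.8, array([206.4, 294.3,  47.6,  53.7])), (0.64, array([156.4, 239.4,  66.4,  18. ]))]
top glue_stick [(0.64, array([214.5, 166.7,  11.2,  14.1]))]
side clip [(0.38, array([242.6, 284.7,  11.4,   7.4]))]
side roll []
side wedge [(0.94, array([237.5, 296.2,  35.8,  30.2])), (0.93, array([315.2, 281.1,  64.3,  22.1]))]
side glue_stick [(0.7, array([211.5, 235.5,   9.3,  26.7]))]
```

View pics/f_side.png

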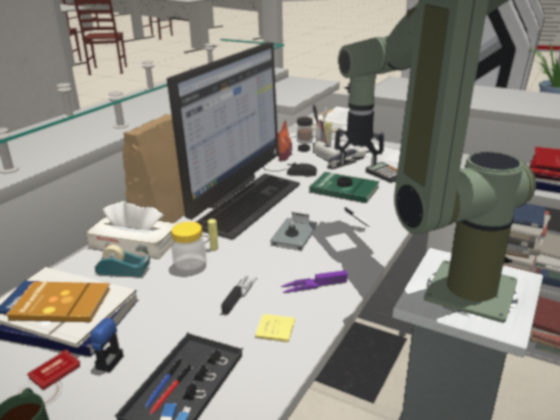

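View pics/f_top.png

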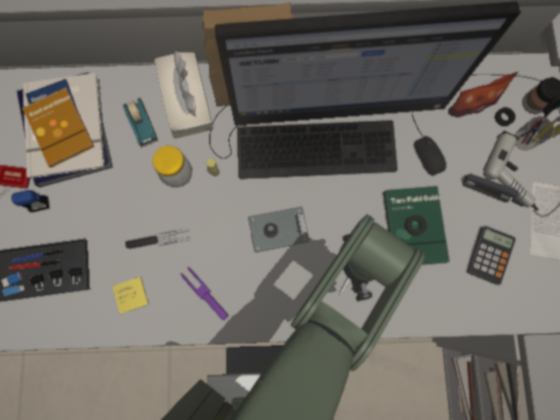

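View pics/f_w.png

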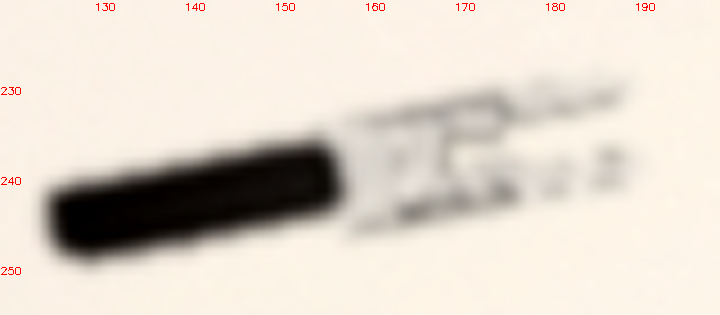

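View pics/f_ws.png

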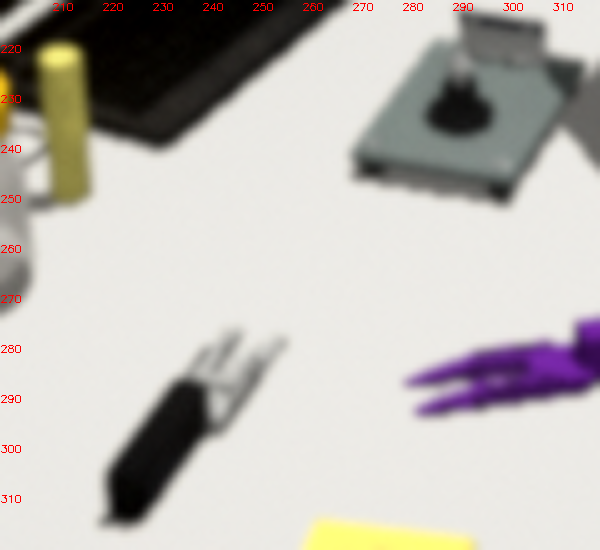

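View pics/f_b.png

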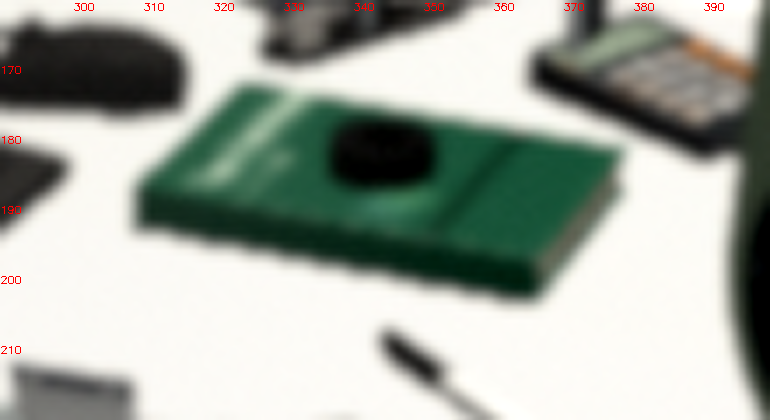

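The roll lies flat on the book at top (416,226) and side (344,181). The wedge lies flat on the worktop with the clip in its bed at top (169,239). The stand is empty, the glue stick at top (213,167) is upright, and the gripper is in free air, so I'm handing in.

```bash
python3 - <<'E'
from cell import ticket
print(ticket.job_done())
E
```

```text
the job is handed in; nothing more can be done
None
```

The roll of black tape is off its stand and lying flat on the green book. The job was handed in at about 30.6 s of the 72 s allowed; no verdict came back.

- **Clip removal:** I rested the wedge's tips on the roll with about 1–2 N, then slid it flat under the clip's heel. The push peaked at about 6 N in the readings taken between steps. After a 6 mm lift the wrist read about -1.5 N, roughly the weight of the wedge plus the clip, so the clip was free of the spindle.
- **Wedge and clip:** Both are on the worktop well clear of the stand, about where the wedge first lay. The wedge is flat and the clip is still on its bed.
- **Roll:** I set it down at the middle of the book with about 5 N and drew the gripper straight up.
- **Last pictures:** These also show an empty stand, the glue stick upright and the gripper in free air.

Four checks disagreed or fell short:
- **Height:** The camera put the roll's upper face about 3 mm lower than where the wedge touched it. I went by contact.
- **Roll width:** The jaws read 51.5 mm on the 54 mm roll.
- **Detector:** In the final side picture it did not report the roll, though the roll is plain to see there. Its best final "clip" match in the top picture covered the whole wedge.
- **Clip legs:** I had no direct reading of their angle. That they were not strained rests on the low forces and the pictures.

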